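# Pull the prefilter from the bench extraction unit and hold it up to the light box

### The arm

A 6-joint arm with a two-finger parallel gripper is mounted at the origin on the work surface. World frame = base frame: x ahead of the robot, y to its left, z up, the work surface at z = 0. Lengths are in m, angles in rad, forces in N, time in s.
With the tool pointing down it reaches from about 0.25 to 0.775 m from the base axis. Payload 4 kg.
Tool frame: the origin (TCP) lies between the finger pads; the fingertips stand 8 mm ahead of it and the grasp point (between the pads) lies 11 mm behind it; z points along the fingers, y is the direction in which the jaws open and shut (so a half turn about z gives the same grasp; the last joint's range is limited). The gripper opens to 85 mm and grips with 20 to 120 N. Pads are 22 mm wide; open, the fingers measure 114 mm over their backs; the gripper's body (76 mm by 85 mm) begins 54 mm behind the grasp point. The pads swing forward as they close: fully open they stand 13 mm farther back than shut.
Start: joints at [-1.251, 0.087, 1.371, -0, 1.684, -0.103], TCP at [0.226, -0.502, 0.211] pointing down, gripper open.
Joint ranges: [-3.1, 3.1], [-0.76, 2.03], [0.27, 2.55], [-1.08, 4.22], [0.17, 2.65], [-2.57, 2.57]. Speed limits (rad/s): [2.79, 2.79, 3.14, 3.14, 3.14, 3.14].

### API

Orientations are given as a rotation vector (axis times angle).
In Python, from rig import bot gives the robot as it stands.
- The arm moves only by the tool jog_arm, never from a script. Its argument "series" is a list of rows, each a list of 6 numbers: the shift along the tool's x, y, z in m, then the turn, a rotation vector about the tool's x, y, z in degrees. In form: [[x, y, z, rx, ry, rz], ...]. A call has 1 to 8 rows; each row shifts and turns the commanded pose from where the row before left it, along the tool's axes as they then stand; what a row does not reach is not made up. A row lasts 1/12 s, in which the tool goes at most 41.7 mm and 7.16 degrees, less where a joint would pass 70% of its speed; a pose out of reach is approached as far as the arm can. A call with a gripper value outside its range is refused whole. "fingers" is the gripper command: -1 is shut, 1 is fully open, values between are in proportion, set as the call begins (left out, the last holds). The fingers move at their own pace and stop on an object; the grip force is fixed at half the most. Time passes only in rows, so rows that do not move let the fingers close. It gives the time, the measured TCP pose, the force and the opening at its end, in the units of the state.
- bot.get_obs(): the state, without advancing time (a new reading comes with each control period).
- bot.snapshot(name): name is "scene" or "top"; returns the picture (400x640x3 uint8, red, green, blue); there is no depth.
- bot.camera_model(name): a dict with "K" (3x3 intrinsics, pixels), "distortion" ([k1, k2, p1, p2, k3] as OpenCV has them; the pictures are not rectified), "world_from_camera" (4x4, takes a point from camera to world coordinates). Camera axes: x right, y down, z forward; pixel columns grow to the right and rows downward; lengths in m; the calibration is good to about 2 mm. A picture is of the moment at which its call begins. camera_model takes no time and is no camera call.
- bot.job_done(): hands the job in, once; it reports no verdict.
The state is a dict: "t": time; "joint_positions": joint angles; "joint_velocities": joint speeds; "joint_torque": joint torques, N m; "eef_pos": TCP position; "eef_rot": TCP orientation; "ft_force": force on the tool from outside, world axes, zero at the start; "ft_torque": the same for the moment, N m; "opening": finger opening in m.
Only numpy, scipy, OpenCV 4.12 (cv2) and the standard library are available. Lean on these libraries where they do the work, as an engineer would, in place of code of your own. Each camera call takes 0.05 s, during which the arm holds its last target.

### The job

The prefilter of the bench-top extraction unit is due for a look: lift the unit's top flap and leave it standing fully open, draw the thin front filter up out of its slot, and hold it upright in front of the lit screen of the light box, centred and square to it, about 8 cm away. Leave the thick main filter in its seat, keep the prefilter off the light box and do not disturb the other things on the bench. Finish still holding the prefilter there, steady; do not put it down or let go.

Things in the scene. Friction and masses are not known exactly. Their poses are not given: they have to be found in the camera images.
- filter_unit: White box, 280 (x) by 240 (y) by 155 high, fixed. Origin: centre of its underside; x points from the louvred front (robot side) to the rear. Rear 90 mm: closed fan section. Front: filter bay (4 mm walls, rim 155 high) under the flap, with two filters upright in guide channels 99 high, parallel to y: thin prefilter at x = -66 mm, thick main filter at x = +20 mm.
- flap (a joint): Top flap, a 192 by 238 mm aluminium sheet 4 thick, 0.25 kg. Angle in rad: 0 shut (it may start a little ajar), grows as the front edge is lifted, 1.57 upright, 1.9 the stop, leaning back over the fan section. Stiff friction hinge (0.35 N m): stays at any angle where it is left; about 4 N at the handle lifts it.
- flap_hinge (a point): Point on the hinge line, in the middle of it: at x = +50 mm, y = 0, 155 mm high in the unit's frame; the hinge line runs along the unit's y.
- flap_handle (a point): Middle of the round bar of the flap's bow handle: bar 8 mm thick, 80 mm long, parallel to the hinge line; with the flap shut it lies 165 mm in front of the hinge line and 35 mm above it (30 mm above the flap's face, 27 mm from its front edge). Moves with the flap.
- prefilter: Thin cassette, grey frame, off-white pleats, about 160 g: 16 thick (own x), 160 wide (y), 98 high (z), under the flap. Origin: centre of its underside, 14 mm above the bench in its slot (2 mm play). Amid its top edge an upright pull tab, 10 thick (x), 50 wide (y), 98 to 131 mm above the origin; free space beside it. Clear of the unit once its underside is above the rim.
- prefilter_center (a point): Centre of the prefilter's media, 49 mm above its underside; axes as the prefilter's.
- main_filter: Thick filter cassette, 40 thick (x) by 160 by 98 high, 0.7 kg, with a low black bar on top (70 long, to 110 mm above its underside), behind the prefilter. Origin: centre of its underside. To be left in its seat.
- light_box: Upright LED viewing light box on a desk stand, fixed: aluminium frame 240 wide (own y), 24 thick (own x), its top edge 220 mm above the bench, bottom edge 20 mm. Origin on the bench under the front face; the lit white screen looks along its own -x (towards the robot's left, roughly).
- screen (a point): Centre of the lit screen (216 by 176 mm), 120 mm above the bench; axes as the light box's: the screen looks along -x, z is up.
- tube_rack: White stepped tube rack, 70 by 150 by 52 high, empty, loose. Origin: centre of its underside. Bystander.
- staining_dish: Green lidded staining dish, 92 by 112 by 73 high, loose. Origin: centre of its underside. Bystander.
- jar: White plastic jar, 64 mm diameter, 85 high, loose. Origin: centre of its underside. Bystander.
Things that resemble listed ones, but are neither listed nor needed, are in the scene too. Several things have the shape of the light_box; the one meant has the colours described above.

How it is judged:
By the outcome, as a careful person would: the job done as asked, in the order asked, and still so for the second after the job is handed in, while the arm keeps its last pose, push and grip.
It also fails if it takes over 56 s, if anything falls off the work surface, if the arm or the gripper's body presses on something with over 40 N, if the wrist force passes 120 N, or if a joint passes its speed limit or range.

## Working session

There is one attempt and no reset: what is moved stays moved. The work goes in short steps, Python scripts to look and compute and a tool call to move; the robot and the scene stay as the last step left them, time stands still between calls to the robot, and variables do not carry over. Pictures are saved under pics/ and viewed, and the job is handed in when it is done.

Besides the shell and the picture viewer there is one more tool, called after "Call:" as name([rows], argument=value, ...), one row to a line, values as JSON. jog_arm: Moves the arm, as the interface text tells. Its arguments: {"type":"object","properties":{"series":{"type":"array"},"fingers":{"type":"number"}},"required":["series"]}

```bash
ls; mkdir -p pics
python3 - <<'E'
from rig import bot
import cv2,numpy as np
np.set_printoptions(precision=4,suppress=True)
for n in("scene","top"):
    im=bot.snapshot(n); cv2.imwrite(f"pics/{n}0.png",im[:,:,::-1])
    c=bot.camera_model(n); print(n,c["K"],c["distortion"]); print(c["world_from_camera"])
print(bot.get_obs())
E
```

```text
pics
scene [[478.3836   0.     315.8801]
 [  0.     478.3836 209.535 ]
 [  0.       0.       1.    ]] [0.0467 0.     0.     0.     0.    ]
[[-0.8891  0.2915 -0.3528  1.0749]
 [ 0.4576  0.5815 -0.6727  1.2307]
 [ 0.009  -0.7596 -0.6504  1.2119]
 [ 0.      0.      0.      1.    ]]
top [[399.3039   0.     325.7646]
 [  0.     399.3039 201.1069]
 [  0.       0.       1.    ]] [-0.0875  0.      0.      0.      0.    ]
[[-0.0247 -0.9908  0.1333  0.3307]
 [-0.9997  0.0257  0.0059  0.0945]
 [-0.0093 -0.1331 -0.9911  1.4662]
 [ 0.      0.      0.      1.    ]]
{'t': 0.1, 'joint_positions': array([-1.2511,  0.0879,  1.3722, -0.    ,  1.6836, -0.1031]), 'joint_velocities': array([ 0.0002, -0.0034, -0.0033, -0.0012,  0.0005,  0.0004]), 'joint_torque': array([  0.0022, -35.3015, -31.4218,  -0.0001,   0.0079,   0.    ]), 'eef_pos': array([ 0.2255, -0.5011,  0.2103]), 'eef_rot': array([-3.0696, -0.6588,  0.0004]), 'ft_force': array([-0.6947,  0.5   ,  0.122 ]), 'ft_torque': array([ 0.0135, -0.0121,  0.0085]), 'opening': 0.08519983438486695}
```

View pics/scene0.png

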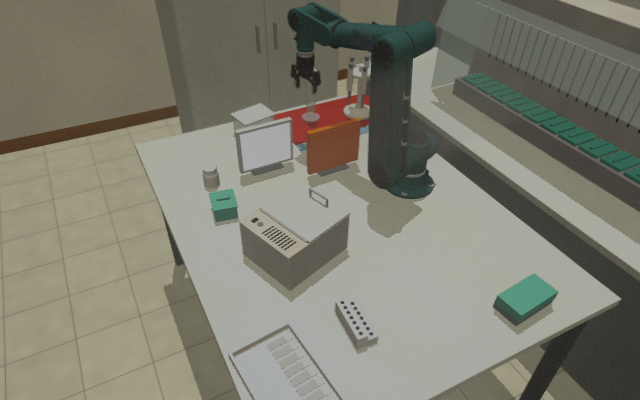

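View pics/top0.png

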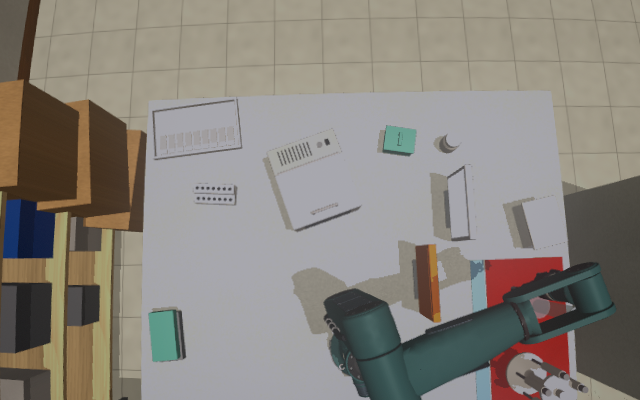

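The scene view shows the unit at (295,240) with its handle at (318,198), the white-screened light box at (265,147) and an orange one at (333,148). In the top view the unit is at (315,180), the handle at (325,209), the white box at (460,203) and the orange one at (430,282).

Candidates:
- **Light box:** white (460,203) or orange (430,282). The white lit screen with aluminium frame fits the description.
- **Staining dish:** small green (399,139) or big green (167,335). Neither has to be moved.
- **Handle:** only the one at (325,209).

Next are close crops to check this.

Run:
```python
import cv2,numpy as np
s=cv2.imread("pics/scene0.png");t=cv2.imread("pics/top0.png")
def crop(im,x0,y0,x1,y1,f,n):
    cv2.imwrite(n,cv2.resize(im[y0:y1,x0:x1],None,fx=f,fy=f,interpolation=cv2.INTER_CUBIC))
crop(s,225,100,365,300,3,"pics/c_s.png")
crop(t,255,120,385,240,5,"pics/c_t.png")
crop(t,410,150,490,330,3.3,"pics/c_l.png")
```

```text
(no output)
```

View pics/c_s.png

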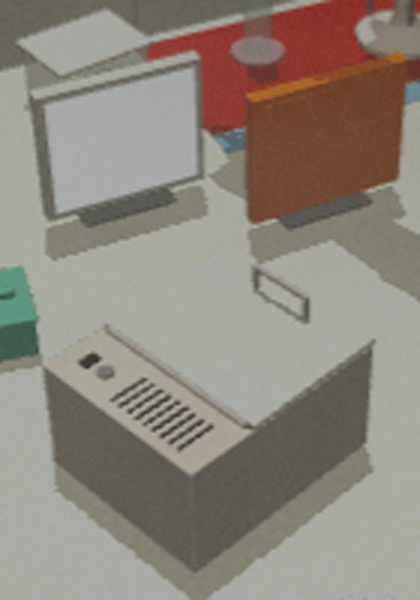

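View pics/c_t.png

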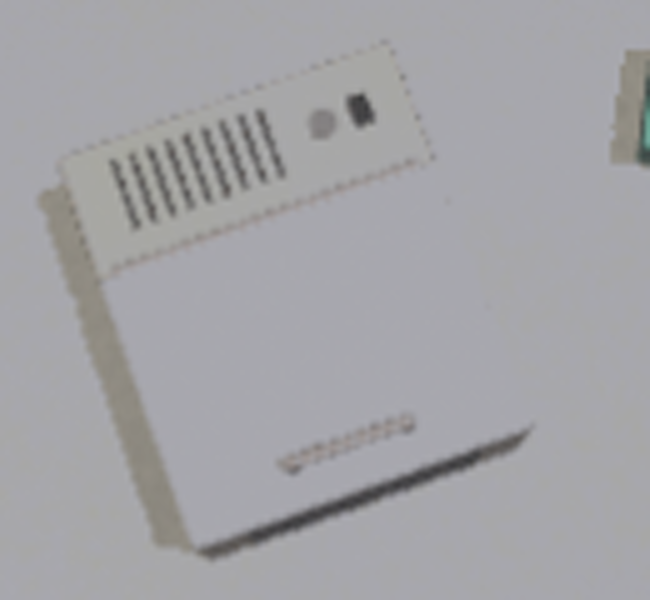

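View pics/c_l.png

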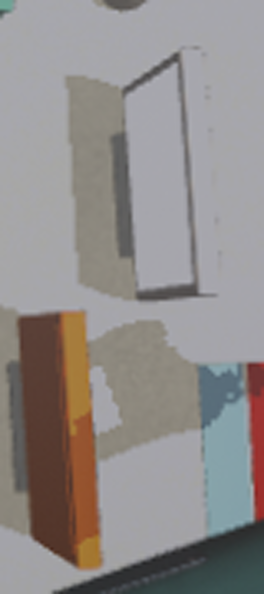

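```bash
cat > h.py <<'E'
import cv2,numpy as np
from scipy.optimize import least_squares
np.set_printoptions(precision=4,suppress=True)
from rig import bot
from scipy.spatial.transform import Rotation as R
CM={n:bot.camera_model(n) for n in("scene","top")}
def ray(n,uv):
    c=CM[n];p=cv2.undistortPoints(np.array(uv,float).reshape(-1,1,2),np.array(c["K"]),np.array(c["distortion"])).reshape(-1,2)
    T=np.array(c["world_from_camera"]);d=np.c_[p,np.ones(len(p))]@T[:3,:3].T
    return T[:3,3],d
def onz(n,uv,z):
    o,d=ray(n,uv); return o+d*((z-o[2])/d[:,2])[:,None]
def proj(n,P):
    c=CM[n];T=np.linalg.inv(np.array(c["world_from_camera"]))
    return cv2.projectPoints(np.array(P,float).reshape(-1,1,3),cv2.Rodrigues(T[:3,:3])[0],T[:3,3],np.array(c["K"]),np.array(c["distortion"]))[0].reshape(-1,2)
def tri(uvs,uvt):
    o1,d1=ray("scene",uvs);o2,d2=ray("top",uvt);out=[]
    for a,b in zip(d1,d2):
        a=a/np.linalg.norm(a);b=b/np.linalg.norm(b)
        s=np.linalg.lstsq(np.c_[a,-b],o2-o1,rcond=None)[0]
        p,q=o1+a*s[0],o2+b*s[1];out.append(np.r_[(p+q)/2,np.linalg.norm(p-q)])
    return np.array(out)
E
python3 - <<'E'
from h import *
ct=lambda a,f,x,y:(np.array(a)+.5)/f-.5+[x,y]
T=ct([(60,158),(388,40),(435,160),(103,278)],5,255,120)
S=ct([(193,472),(43,363),(105,325),(250,428)],3,225,100)
print("unit top",onz("top",T,.155));print("unit scene",onz("scene",S,.155))
# handle bar
HT=ct([(290,463),(408,422)],5,255,120);HS=ct([(308,302),(254,267)],3,225,100)
print("handle",tri(HS,HT))
# front corners flap
FT=ct([(203,550),(533,428)],5,255,120)
print("flapfront top@.155",onz("top",FT,.155))
# screen inner corners scene, top pic
LS=ct([(33,93),(200,57)],3,225,100);print("lb frame top scene",onz("scene",LS,.22))
LT=ct([(181,54),(198,294)],3.3,410,150);print("lb top",onz("top",LT,.22))
E
```

```text
unit top [[0.6827 0.2984 0.155 ]
 [0.7591 0.0741 0.155 ]
 [0.6741 0.0447 0.155 ]
 [0.599  0.2696 0.155 ]]
unit scene [[0.6762 0.2981 0.155 ]
 [0.754  0.074  0.155 ]
 [0.6689 0.0446 0.155 ]
 [0.5963 0.2673 0.155 ]]
handle [[0.4657 0.1465 0.1892 0.0043]
 [0.4918 0.0687 0.1933 0.0004]]
flapfront top@.155 [[ 0.4151  0.2051  0.155 ]
 [ 0.4903 -0.0146  0.155 ]]
lb frame top scene [[ 0.6006 -0.3595  0.22  ]
 [ 0.3655 -0.3475  0.22  ]]
lb top [[ 0.6004 -0.3466  0.22  ]
 [ 0.3674 -0.3465  0.22  ]]
```

```bash
python3 - <<'E'
from h import *
s=cv2.imread("pics/scene0.png").astype(int);t=cv2.imread("pics/top0.png").astype(int)
print(s[147,255:300:4],s[120:175:4,265])
hs=cv2.cvtColor(s.astype(np.uint8),cv2.COLOR_BGR2HSV)
m=((s.min(2)>150)).astype(np.uint8)
w=np.zeros_like(m);w[115:180,232:300]=1;m&=w
n,l,st,c=cv2.connectedComponentsWithStats(m)
k=1+st[1:,4].argmax();print(st[k]);
cn=max(cv2.findContours((l==k).astype(np.uint8),cv2.RETR_EXTERNAL,cv2.CHAIN_APPROX_NONE)[0],key=cv2.contourArea)
q=cv2.approxPolyDP(cn,5,True).reshape(-1,2);print(q)
# orange box
m=cv2.inRange(cv2.cvtColor(t.astype(np.uint8),cv2.COLOR_BGR2HSV),(5,120,60),(25,255,255));m[:, :380]=0;m[:,480:]=0
ys,xs=np.nonzero(m);print(xs.min(),xs.max(),ys.min(),ys.max())
print("orange",onz("top",[(428,245),(438,245),(434,320),(440,320)],.22))
b=np.array([[.226,-.502,.211]]);o=bot.get_obs();Rm=R.from_rotvec(o["eef_rot"]).as_matrix();print(Rm)
E
python3 -c "
import cv2
s=cv2.imread('pics/scene0.png');cv2.imwrite('pics/c_s2.png',cv2.resize(s[110:185,228:308],None,fx=8,fy=8,interpolation=cv2.INTER_CUBIC))"
```

```text
[[170 171 169]
 [170 171 169]
 [167 168 166]
 [170 170 167]
 [169 170 168]
 [168 169 167]
 [169 169 168]
 [169 170 168]
 [168 169 167]
 [ 99 105 109]
 [160 168 166]
 [151 141 111]] [[118 127 130]
 [158 167 166]
 [138 140 140]
 [169 169 167]
 [169 169 166]
 [170 170 168]
 [167 167 167]
 [171 171 169]
 [170 171 169]
 [169 169 169]
 [169 170 167]
 [170 171 168]
 [ 86  91  90]
 [ 85  94  95]]
[ 240  123   50   48 1743]
[[288 123]
 [240 135]
 [244 170]
 [289 157]]
419 440 245 321
orange [[ 0.352  -0.2133  0.22  ]
 [ 0.351  -0.2448  0.22  ]
 [ 0.1222 -0.2205  0.22  ]
 [ 0.1215 -0.2391  0.22  ]]
[[ 0.9119  0.4103 -0.0007]
 [ 0.4103 -0.9119  0.002 ]
 [ 0.0002 -0.0021 -1.    ]]
```

View pics/c_s2.png

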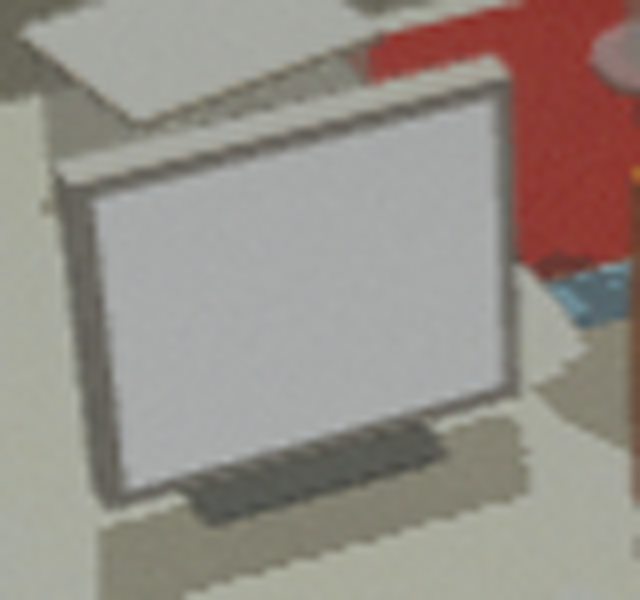

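```bash
python3 - <<'E'
from h import *
ct=lambda a,f,x,y:(np.array(a)+.5)/f-.5+[x,y]
C=ct([(92,200),(500,98),(510,388),(124,490)],8,228,110)
P=np.vstack([onz("scene",C[:2],.208),onz("scene",C[2:],.032)]);print(P)
print("side dirs",P[0]-P[1],P[3]-P[2],P.mean(0))
# frame outer front corners top
F=ct([(62,186),(506,94)],8,228,110);print(onz("scene",F,.22))
E
python3 -c "
import cv2
s=cv2.imread('pics/top0.png');cv2.imwrite('pics/c_t2.png',cv2.resize(s[155:250,435:490],None,fx=6,fy=6,interpolation=cv2.INTER_CUBIC))"
```

```text
[[ 0.593  -0.3455  0.208 ]
 [ 0.3723 -0.3459  0.208 ]
 [ 0.3732 -0.3422  0.032 ]
 [ 0.5929 -0.3468  0.032 ]]
side dirs [0.2207 0.0004 0.    ] [ 0.2196 -0.0046  0.    ] [ 0.4828 -0.3451  0.12  ]
[[ 0.6073 -0.3451  0.22  ]
 [ 0.3763 -0.3293  0.22  ]]
```

View pics/c_t2.png

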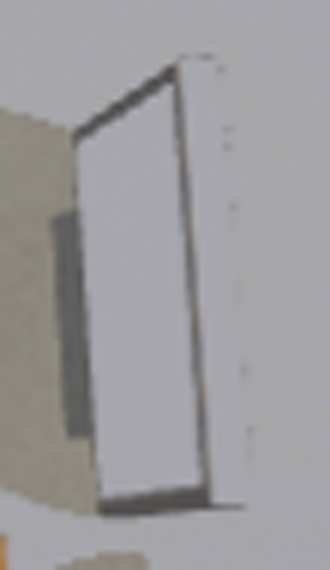

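Run:
```python
from h import *
ct=lambda a,f,x,y:(np.array(a)+.5)/f-.5+[x,y]
print(onz("top",ct([(178,60),(209,505)],6,435,155),.22),onz("top",ct([(74,133),(98,512)],6,435,155),.02))
```

```text
[[ 0.6052 -0.3462  0.22  ]
 [ 0.3674 -0.3458  0.22  ]] [[ 0.6046 -0.348   0.02  ]
 [ 0.3712 -0.3477  0.02  ]]
```

```bash
cat >> h.py <<'E'
def plan(p,q_yaw,n,start=None,tilt=None):
    """rows from present (or start=(pos,R)) to pos p, tool down with tool-y yaw (deg), n rows, linear"""
    o=bot.get_obs()
    P,Rc=(o["eef_pos"],R.from_rotvec(o["eef_rot"])) if start is None else start
    a=np.radians(q_yaw);y=np.array([np.cos(a),np.sin(a),0]);z=np.array([0,0,-1.]);x=np.cross(y,z)
    Rt=R.from_matrix(np.c_[x,y,z])
    if tilt is not None: Rt=R.from_rotvec(np.radians(tilt))*Rt
    dr=(Rc.inv()*Rt).as_rotvec();d=(np.array(p)-P)
    for k in range(n):
        Rk=Rc*R.from_rotvec(dr*k/n)
        print("[%.4f,%.4f,%.4f,%.2f,%.2f,%.2f],"%(*(Rk.inv().apply(d)/n),*np.degrees(dr/n)))
    return np.array(p),Rt
E
python3 - <<'E'
from h import *
o=bot.get_obs();print(o["eef_pos"])
up=np.array([.226,-.502,.40]);Rc=R.from_rotvec(o["eef_rot"])
plan((.478,.106,.30),18.7,20,start=(up,Rc))
E
```

```text
[ 0.2255 -0.5011  0.2103]
[0.0240,-0.0225,0.0051,-0.00,-0.00,-4.22],
[0.0256,-0.0207,0.0050,-0.00,-0.00,-4.22],
[0.0270,-0.0188,0.0050,-0.00,-0.00,-4.22],
[0.0283,-0.0167,0.0050,-0.00,-0.00,-4.22],
[0.0295,-0.0146,0.0050,-0.00,-0.00,-4.22],
[0.0305,-0.0124,0.0050,-0.00,-0.00,-4.22],
[0.0313,-0.0101,0.0050,-0.00,-0.00,-4.22],
[0.0320,-0.0078,0.0050,-0.00,-0.00,-4.22],
[0.0325,-0.0054,0.0050,-0.00,-0.00,-4.22],
[0.0328,-0.0030,0.0050,-0.00,-0.00,-4.22],
[0.0329,-0.0006,0.0050,-0.00,-0.00,-4.22],
[0.0329,0.0018,0.0050,-0.00,-0.00,-4.22],
[0.0326,0.0043,0.0050,-0.00,-0.00,-4.22],
[0.0322,0.0066,0.0050,-0.00,-0.00,-4.22],
[0.0317,0.0090,0.0050,-0.00,-0.00,-4.22],
[0.0309,0.0113,0.0050,-0.00,-0.00,-4.22],
[0.0300,0.0136,0.0050,-0.00,-0.00,-4.22],
[0.0289,0.0157,0.0050,-0.00,-0.00,-4.22],
[0.0277,0.0178,0.0050,-0.00,-0.00,-4.22],
[0.0263,0.0198,0.0050,-0.00,-0.00,-4.22],
```

Call:
jog_arm([
  [0,0,-0.038,0,0,0],
  [0,0,-0.038,0,0,0],
  [0,0,-0.038,0,0,0],
  [0,0,-0.038,0,0,0],
  [0,0,-0.038,0,0,0],
], fingers=1)

```text
t: 0.52
eef_pos: [0.2255, -0.5011, 0.4027]
eef_rot: [-3.071, -0.659, 0.0]
ft_force: [0.7, -0.8, 0.4]
opening: 0.0854
```

Call:
jog_arm([
  [0.024,-0.0225,0.005,0,0,-4.22],
  [0.0256,-0.0207,0.005,0,0,-4.22],
  [0.027,-0.0188,0.005,0,0,-4.22],
  [0.0283,-0.0167,0.005,0,0,-4.22],
  [0.0295,-0.0146,0.005,0,0,-4.22],
  [0.0305,-0.0124,0.005,0,0,-4.22],
  [0.0313,-0.0101,0.005,0,0,-4.22],
  [0.032,-0.0078,0.005,0,0,-4.22],
])

```text
t: 1.18
eef_pos: [0.3268, -0.2569, 0.3607]
eef_rot: [-2.745, -1.527, 0.0]
ft_force: [0.6, -0.9, 0.6]
opening: 0.0853
```

Call:
jog_arm([
  [0.0325,-0.0054,0.005,0,0,-4.22],
  [0.0328,-0.003,0.005,0,0,-4.22],
  [0.0329,-0.0006,0.005,0,0,-4.22],
  [0.0329,0.0018,0.005,0,0,-4.22],
  [0.0326,0.0043,0.005,0,0,-4.22],
  [0.0322,0.0066,0.005,0,0,-4.22],
])

```text
t: 1.68
eef_pos: [0.4025, -0.0744, 0.3308]
eef_rot: [-2.343, -2.092, 0.0]
ft_force: [1.4, 0.1, 0.6]
opening: 0.0852
```

Call:
jog_arm([
  [0.0317,0.009,0.005,0,0,-4.22],
  [0.0309,0.0113,0.005,0,0,-4.22],
  [0.03,0.0136,0.005,0,0,-4.22],
  [0.0289,0.0157,0.005,0,0,-4.22],
  [0.0277,0.0178,0.005,0,0,-4.22],
  [0.0263,0.0198,0.005,0,0,-4.22],
  [0,0,0,0,0,0],
])

```text
t: 2.27
eef_pos: [0.4786, 0.1109, 0.2984]
eef_rot: [-1.819, -2.555, 0.001]
ft_force: [-1.1, -1.0, -0.0]
opening: 0.0852
```

Call:
jog_arm([
  [-0.0044,-0.0021,0.03,0,0,0],
  [0,0,0.03,0,0,0],
  [0,0,0.025,0,0,0],
  [0,0,0.018,0,0,0],
  [0,0,0.012,0,0,0],
  [0,0,0,0,0,0],
])

```text
t: 2.77
eef_pos: [0.4756, 0.1009, 0.1829]
eef_rot: [-1.831, -2.547, 0.007]
ft_force: [0.2, 0.5, 0.2]
opening: 0.0854
```

Run:
```python
from h import *
o=bot.get_obs();print(o["eef_pos"],o["ft_force"])
for n,b in(("scene",(225,100,365,300,3)),("top",(255,120,385,240,5))):
    im=bot.snapshot(n)[:,:,::-1];x0,y0,x1,y1,f=b
    cv2.imwrite(f"pics/h_{n}.png",cv2.resize(im[y0:y1,x0:x1],None,fx=f,fy=f,interpolation=cv2.INTER_CUBIC))
```

```text
[0.4756 0.1009 0.1829] [0.1748 0.4968 0.173 ]
```

View pics/h_scene.png

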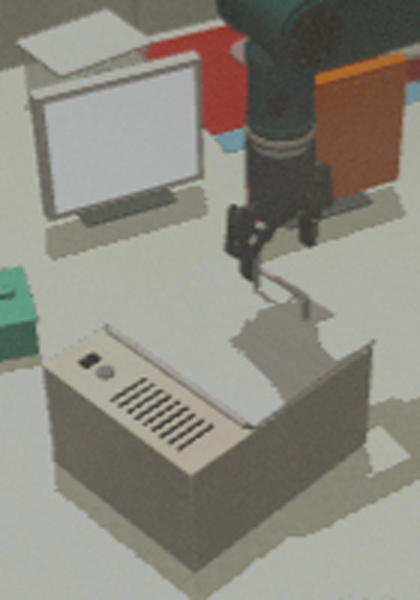

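Run:
```python
from h import *
o=bot.get_obs();p=o["eef_pos"];Rm=R.from_rotvec(o["eef_rot"]).as_matrix()
for n,(x0,y0,f) in(("scene",(225,100,3)),("top",(255,120,5))):
    P=[p,p-.0427*Rm[:,1],p+.0427*Rm[:,1],p-Rm[:,2]*.02-.0427*Rm[:,1],p-Rm[:,2]*.02+.0427*Rm[:,1],(.478,.106,.191)]
    print(n,(proj(n,P)-[x0,y0])*f)
```

```text
scene [[276.9559 282.8099]
 [302.6139 266.4193]
 [250.5549 299.6733]
 [303.0134 252.6921]
 [250.5412 285.8179]
 [278.7557 282.376 ]]
top [[356.2342 443.8643]
 [378.9849 505.9009]
 [333.6705 382.3318]
 [379.0828 503.2765]
 [333.0618 377.8044]
 [348.6614 442.9305]]
```

View pics/h_top.png

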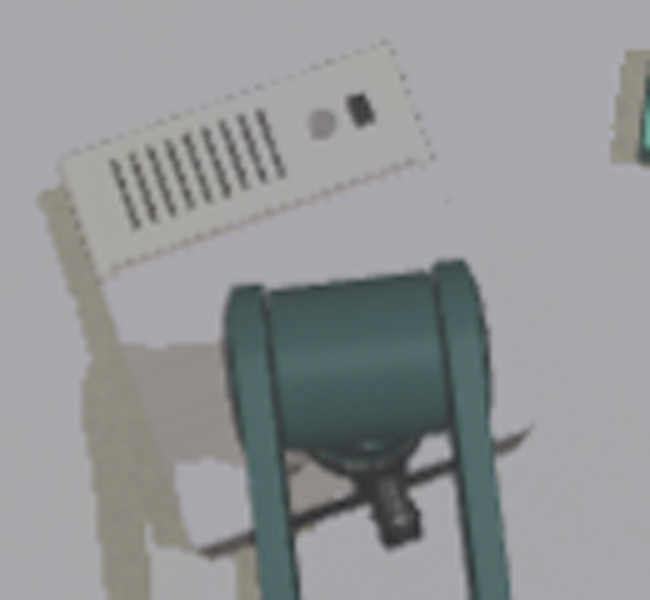

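Call:
jog_arm([
  [0.005,0.003,0.002,0,0,0],
  [0,0,0,0,0,0],
  [0,0,0,0,0,0],
])

```text
t: 3.12
eef_pos: [0.4796, 0.1075, 0.1857]
eef_rot: [1.831, 2.551, 0.002]
ft_force: [0.2, -0.5, 0.3]
opening: 0.0852
```

Call:
jog_arm([
  [0,0,0,0,0,0],
  [0,0,0,0,0,0],
  [0,0,0,0,0,0],
  [0,0,0,0,0,0],
  [0,0,0,0,0,0],
  [0,0,0,0,0,0],
  [0,0,0,0,0,0],
  [0,0,0,0,0,0],
], fingers=-1)

```text
t: 3.78
eef_pos: [0.4789, 0.1071, 0.1844]
eef_rot: [-1.833, -2.552, 0.0]
ft_force: [0.3, -0.5, 0.2]
opening: -0.0
```

Run:
```python
from h import *
o=bot.get_obs();print(o["eef_pos"],o["ft_force"])
for n,b in(("scene",(285,150,345,215,9)),("top",(295,180,365,240,8))):
    im=bot.snapshot(n)[:,:,::-1];x0,y0,x1,y1,f=b
    cv2.imwrite(f"pics/g_{n}.png",cv2.resize(im[y0:y1,x0:x1],None,fx=f,fy=f,interpolation=cv2.INTER_CUBIC))
    print((proj(n,[o["eef_pos"],o["eef_pos"]-[0,0,.008]])-[x0,y0])*f)
```

```text
[0.4789 0.1071 0.1844] [ 0.2978 -0.5164  0.174 ]
[[295.4151 413.0763]
 [295.1704 429.4234]]
[[235.2168 228.5286]
 [235.4656 230.7839]]
```

View pics/g_scene.png

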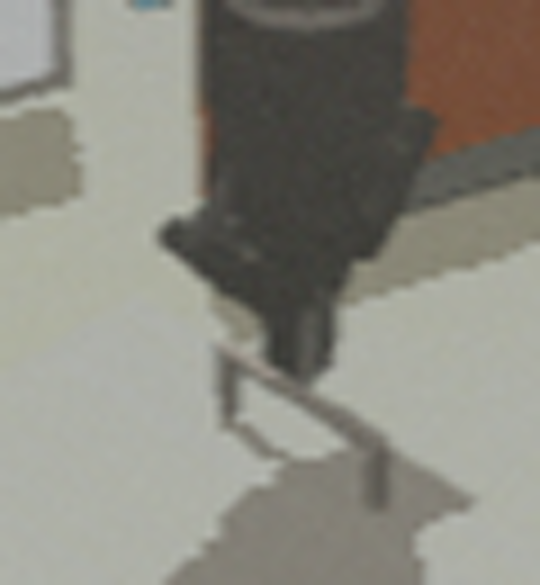

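View pics/g_top.png

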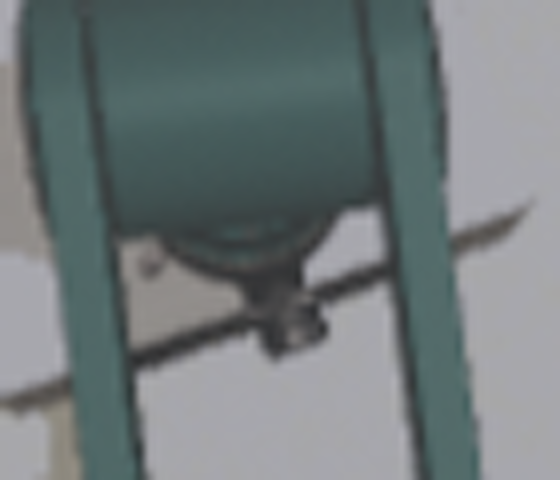

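Run:
```python
from h import *
s=cv2.imread("pics/scene0.png");x0,y0,f=275,40,8
c=cv2.resize(s[y0:y0+65,x0:x0+60],None,fx=f,fy=f,interpolation=cv2.INTER_CUBIC)
p=np.array([.226,-.502,.211]);y=np.array([.4103,-.9119,0])
for q,col in((p,(0,0,255)),(p-[0,0,.008],(0,255,0)),(p-.0427*y+[0,0,.005],(255,0,0)),(p+.0427*y+[0,0,.005],(255,0,0))):
    u=(proj("scene",q)[0]-[x0,y0])*f;cv2.circle(c,tuple(int(v) for v in u),4,col,-1)
cv2.imwrite("pics/s0.png",c)
```

```text
(no output)
```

View pics/s0.png

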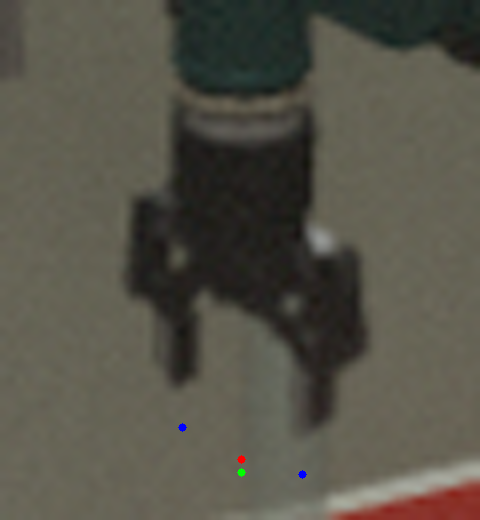

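The fingers closed above the bar. In the picture the tip at (303,383) sits on the bar line, while the calibration predicts (295,429). The start picture shows the same shift, so the real fingertips are about 20 mm higher than the reported TCP implies. I'll reopen, descend in small steps while watching the force, and look again.

Call:
jog_arm([
  [0,0,0,0,0,0],
  [0,0,0,0,0,0],
  [0,0,0,0,0,0],
  [0,0,0,0,0,0],
  [0,0,0,0,0,0],
  [0,0,0,0,0,0],
], fingers=0.2)

```text
t: 4.38
eef_pos: [0.4789, 0.1072, 0.1844]
eef_rot: [1.833, 2.552, -0.0]
ft_force: [-0.3, 0.4, 0.5]
opening: 0.0509
```

Call:
jog_arm([
  [0,0,0.005,0,0,0],
  [0,0,0.005,0,0,0],
  [0,0,0,0,0,0],
  [0,0,0,0,0,0],
])

```text
t: 4.72
eef_pos: [0.4784, 0.1071, 0.1735]
eef_rot: [-1.832, -2.551, 0.002]
ft_force: [-0.4, -0.0, 0.9]
opening: 0.0509
```

Call:
jog_arm([
  [0,0,0.004,0,0,0],
  [0,0,0.004,0,0,0],
  [0,0,0,0,0,0],
  [0,0,0,0,0,0],
])

```text
t: 5.05
eef_pos: [0.4786, 0.1071, 0.1659]
eef_rot: [-1.832, -2.551, 0.001]
ft_force: [0.5, -0.4, 0.4]
opening: 0.0512
```

Call:
jog_arm([
  [0,0,0,0,0,0],
  [0,0,0,0,0,0],
  [0,0,0,0,0,0],
  [0,0,0,0,0,0],
  [0,0,0,0,0,0],
], fingers=-1)

```text
t: 5.47
eef_pos: [0.4793, 0.1072, 0.1666]
eef_rot: [1.832, 2.551, 0.001]
ft_force: [0.6, 0.6, -0.3]
opening: 0.0052
```

Run:
```python
from h import *
o=bot.get_obs();print(o["eef_pos"],o["ft_force"],o["opening"])
for n,b in(("scene",(285,150,345,215,9)),):
    im=bot.snapshot(n)[:,:,::-1];x0,y0,x1,y1,f=b
    cv2.imwrite(f"pics/g2_{n}.png",cv2.resize(im[y0:y1,x0:x1],None,fx=f,fy=f,interpolation=cv2.INTER_CUBIC))
```

```text
[0.4793 0.1072 0.1666] [ 0.618   0.632  -0.2516] 0.005241466179673903
```

View pics/g2_scene.png

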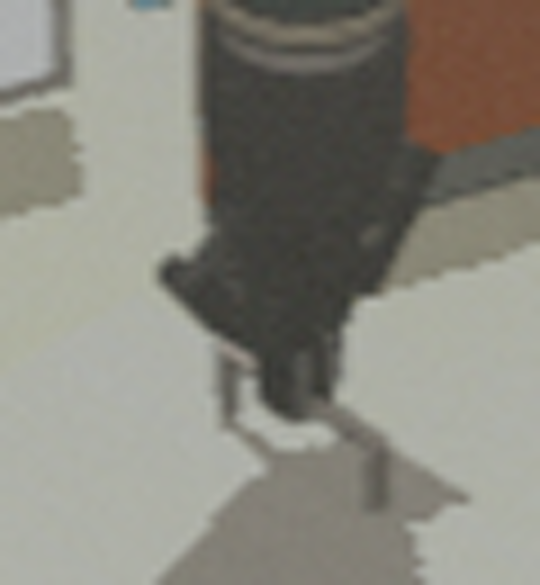

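Call:
jog_arm([
  [0,0,0,0,0,0],
  [0,0,0,0,0,0],
  [0,0,0,0,0,0],
])

```text
t: 5.77
eef_pos: [0.4793, 0.1073, 0.1666]
eef_rot: [1.832, 2.551, 0.001]
ft_force: [2.5, 1.8, 0.3]
opening: 0.0049
```

Call:
jog_arm([
  [0,0,0,0,0,0],
  [0,0,0,0,0,0],
  [0,0,0,0,0,0],
  [0,0,0,0,0,0],
], fingers=0)

```text
t: 6.1
eef_pos: [0.4786, 0.1071, 0.1662]
eef_rot: [-1.832, -2.551, 0.001]
ft_force: [-0.0, -0.2, -0.8]
opening: 0.0427
```

Call:
jog_arm([
  [0,0,0.004,0,0,0],
  [0,0,0.004,0,0,0],
  [0,0,0.003,0,0,0],
  [0,0,0,0,0,0],
  [0,0,0,0,0,0],
])

```text
t: 6.52
eef_pos: [0.4786, 0.1071, 0.1548]
eef_rot: [-1.832, -2.551, 0.001]
ft_force: [0.0, 0.3, 0.4]
opening: 0.0428
```

Call:
jog_arm([
  [0,0,0,0,0,0],
  [0,0,0,0,0,0],
  [0,0,0,0,0,0],
  [0,0,0,0,0,0],
  [0,0,0,0,0,0],
  [0,0,0,0,0,0],
], fingers=-1)

```text
t: 7.02
eef_pos: [0.4793, 0.1072, 0.1557]
eef_rot: [1.832, 2.551, 0.001]
ft_force: [1.6, 0.0, 0.2]
opening: 0.0056
```

Run:
```python
from h import *
o=bot.get_obs();print(o["eef_pos"],o["ft_force"],o["opening"])
for n,b in(("scene",(285,150,345,215,9)),):
    im=bot.snapshot(n)[:,:,::-1];x0,y0,x1,y1,f=b
    cv2.imwrite(f"pics/g3_{n}.png",cv2.resize(im[y0:y1,x0:x1],None,fx=f,fy=f,interpolation=cv2.INTER_CUBIC))
```

```text
[0.4793 0.1072 0.1557] [1.5763 0.0348 0.1628] 0.005631047831981173
```

View pics/g3_scene.png

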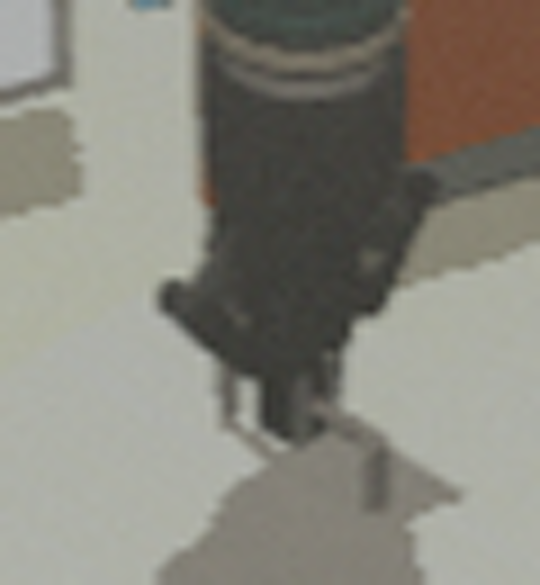

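The tip at (290,440) is now clearly below the bar line at about y=410, and the opening reads 5.6 mm, so the bar is gripped. I'll lift along the arc, since tool y matches unit x.

Call:
jog_arm([
  [0,0.0025,-0.0095,0,0,0],
  [0,0.003,-0.0095,0,0,0],
  [0,0.0031,-0.0091,0,0,0],
  [0,0,0,0,0,0],
])

```text
t: 7.4
eef_pos: [0.4884, 0.1103, 0.1855]
eef_rot: [1.831, 2.55, 0.003]
ft_force: [2.4, 0.7, -0.5]
opening: 0.0057
```

```bash
cat > look.py <<'E'
import sys
from h import *
def look(tag,n,x0,y0,x1,y1,f):
    im=bot.snapshot(n)[:,:,::-1]
    cv2.imwrite(f"pics/{tag}.png",cv2.resize(im[y0:y1,x0:x1],None,fx=f,fy=f,interpolation=cv2.INTER_CUBIC))
if __name__=="__main__":
    look(sys.argv[1],sys.argv[2],*[int(v) for v in sys.argv[3:8]])
    o=bot.get_obs();print(o["t"],o["eef_pos"],o["ft_force"],o["opening"])
E
python3 look.py l1 scene 235 130 355 280 4
```

```text
7.45 [0.4883 0.1103 0.1852] [ 3.7664  0.7283 -0.7185] 0.00567935181026905
```

View pics/l1.png

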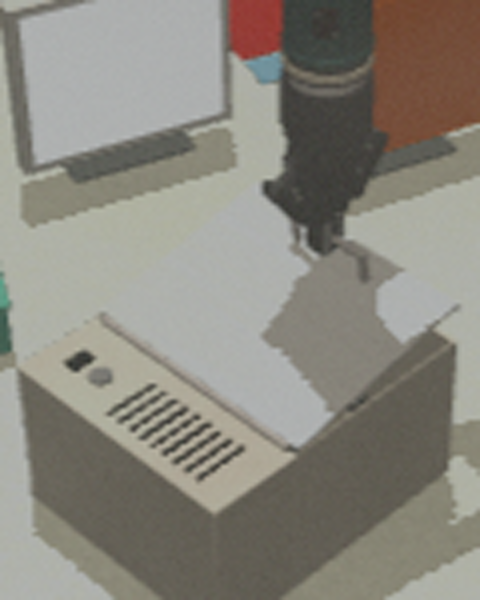

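The flap is lifting: its edge at (455,305) is above the rim and the handle is still in the fingers. I'll continue the arc.

Call:
jog_arm([
  [0,0.0041,-0.009,0,0,0],
  [0,0.0044,-0.0087,0,0,0],
  [0,0.0048,-0.0085,0,0,0],
  [0,0.0055,-0.0082,0,0,0],
  [0,0.0059,-0.0078,0,0,0],
  [0,0.0063,-0.0075,0,0,0],
  [0,0,0,0,0,0],
])

```text
t: 8.03
eef_pos: [0.5167, 0.1198, 0.2332]
eef_rot: [-1.832, -2.551, 0.002]
ft_force: [3.1, 0.8, -3.3]
opening: 0.0058
```

Call:
jog_arm([
  [0,0.0068,-0.0072,0,0,0],
  [0,0.0072,-0.0067,0,0,0],
  [0,0.0075,-0.0062,0,0,0],
  [0,0.0079,-0.0058,0,0,0],
  [0,0.0082,-0.0053,0,0,0],
  [0,0.0085,-0.0049,0,0,0],
  [0,0,0,0,0,0],
])

```text
t: 8.62
eef_pos: [0.5597, 0.1342, 0.2696]
eef_rot: [-1.832, -2.55, 0.003]
ft_force: [0.3, -0.4, -1.4]
opening: 0.0056
```

Call:
jog_arm([
  [0,0.0088,-0.0043,0,0,0],
  [0,0.009,-0.0038,0,0,0],
  [0,0.0093,-0.0034,0,0,0],
  [0,0.0095,-0.0028,0,0,0],
  [0,0.0096,-0.0022,0,0,0],
  [0,0.0096,-0.0016,0,0,0],
  [0,0,0,0,0,0],
])

```text
t: 9.2
eef_pos: [0.6129, 0.1521, 0.2888]
eef_rot: [1.833, 2.551, -0.0]
ft_force: [-0.5, -1.9, 2.9]
opening: 0.0055
```

```bash
python3 look.py l2 scene 235 90 355 280 3
```

```text
9.25 [0.6129 0.152  0.2888] [-0.3365 -1.2235  2.9141] 0.0053356508372187595
```

View pics/l2.png

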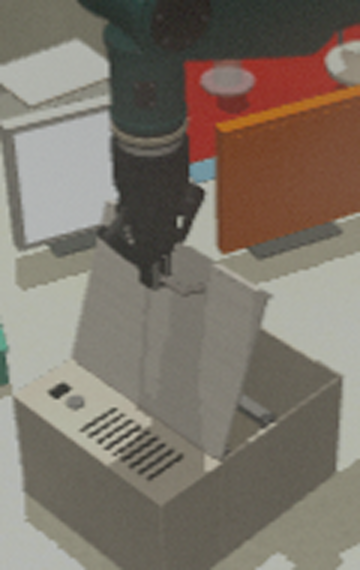

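Call:
jog_arm([
  [0,0.0098,-0.001,0,0,0],
  [0,0.0098,-0.0005,0,0,0],
  [0,0.0098,-0.0001,0,0,0],
  [0,0.0098,0.0005,0,0,0],
  [0,0.0075,0.0008,0,0,0],
  [0,0,0,0,0,0],
])

```text
t: 9.75
eef_pos: [0.6581, 0.1672, 0.2898]
eef_rot: [1.831, 2.549, 0.004]
ft_force: [1.8, -0.9, 5.0]
opening: 0.0052
```

Call:
jog_arm([
  [0,0,0,0,0,0],
  [0,0,0,0,0,0],
  [0,0,0,0,0,0],
  [0,0,0,0,0,0],
], fingers=-0.5)

```text
t: 10.08
eef_pos: [0.6569, 0.1673, 0.2872]
eef_rot: [-1.832, -2.551, 0.001]
ft_force: [-0.0, 0.7, -0.9]
opening: 0.0214
```

```bash
python3 look.py l3 scene 235 90 355 280 3
```

```text
10.1333 [0.6569 0.1673 0.2872] [ 0.3438 -0.8944  0.6885] 0.021573693954997412
```

View pics/l3.png

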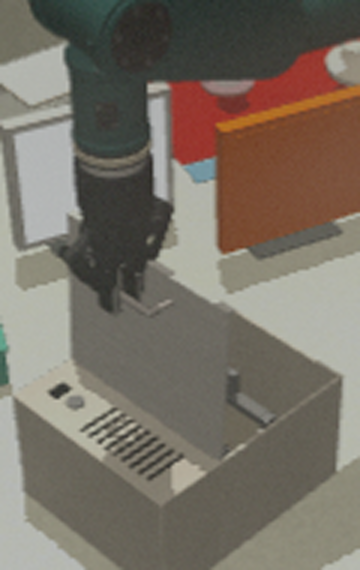

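Call:
jog_arm([
  [0,0,-0.02,0,0,0],
  [0,0,-0.035,0,0,0],
  [0,0,-0.04,0,0,0],
  [0,-0.02,-0.005,0,0,0],
  [0,-0.03,0,0,0,0],
  [0,-0.03,0,0,0,0],
  [0,-0.03,0,0,0,0],
  [0,-0.02,0,0,0,0],
])

```text
t: 10.8
eef_pos: [0.5318, 0.1252, 0.3884]
eef_rot: [1.832, 2.551, 0.001]
ft_force: [0.5, -0.2, 1.1]
opening: 0.0216
```

Call:
jog_arm([
  [0,0,0.03,0,0,0],
  [0,0,0.03,0,0,0],
  [0,0,0.03,0,0,0],
  [0,0,0.025,0,0,0],
  [0,0,0,0,0,0],
], fingers=-1)

```text
t: 11.22
eef_pos: [0.5308, 0.1254, 0.2654]
eef_rot: [-1.827, -2.544, 0.014]
ft_force: [-1.0, 0.0, -1.2]
opening: 0.0002
```

```bash
python3 look.py l4 scene 235 90 355 280 3;python3 look.py l4t top 255 120 385 240 5
```

```text
11.2667 [0.5321 0.1255 0.2689] [ 0.3323 -0.7071  0.7464] -7.50490740831995e-05
11.3167 [0.5335 0.1257 0.2721] [-0.4938 -0.075  -0.4026] 1.55937916188196e-05
```

View pics/l4.png

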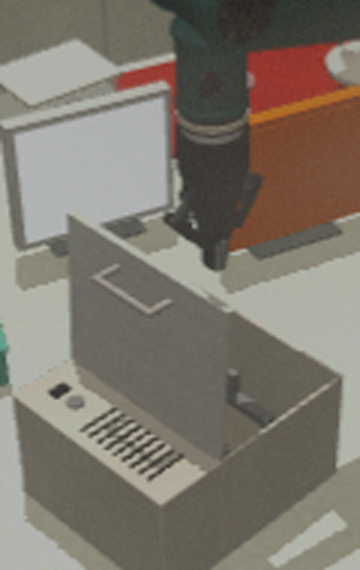

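View pics/l4t.png

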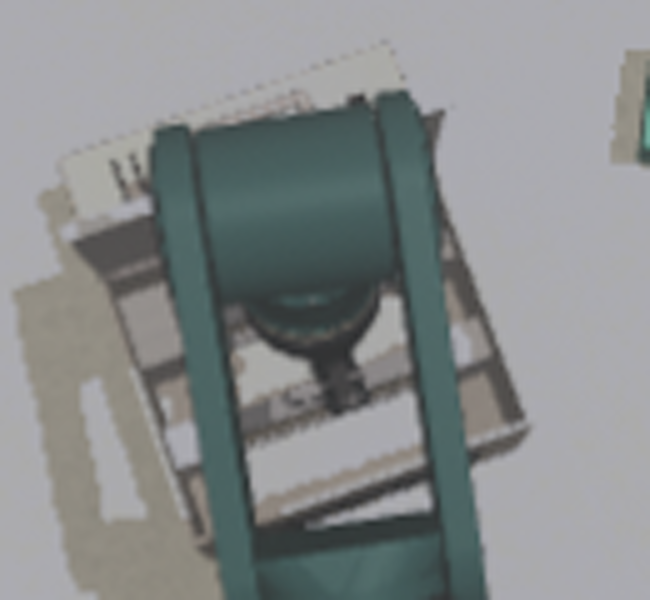

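Call:
jog_arm([
  [0,0.02,0,0,0,0],
  [0,0.02,0,0,0,0],
  [0,0.015,0,0,0,0],
  [0,0.012,0,0,0,0],
  [0,0.012,0,0,0,0],
  [0,0,0,0,0,0],
])

```text
t: 11.82
eef_pos: [0.6114, 0.1516, 0.2753]
eef_rot: [1.83, 2.549, 0.006]
ft_force: [-0.8, -0.9, -0.7]
opening: -0.0001
```

Call:
jog_arm([
  [0,0.01,0,0,0,0],
  [0,0.01,0,0,0,0],
  [0,0.008,0,0,0,0],
  [0,0,0,0,0,0],
])

```text
t: 12.15
eef_pos: [0.6366, 0.1602, 0.274]
eef_rot: [1.831, 2.55, 0.003]
ft_force: [-0.4, -0.4, -0.3]
opening: -0.0002
```

```bash
python3 look.py l5 scene 235 90 355 280 3
```

```text
12.2 [0.6361 0.1601 0.2738] [-0.0405 -0.9425 -0.2881] 0.0003825015580748464
```

View pics/l5.png

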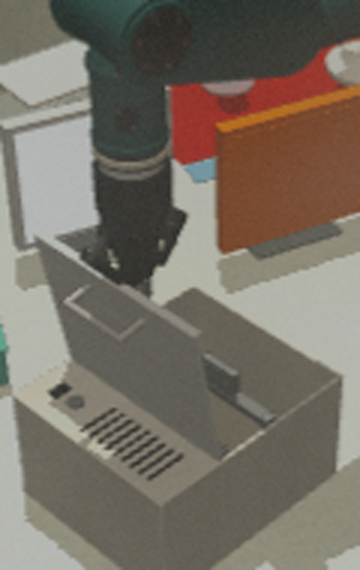

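Call:
jog_arm([
  [0,0.006,0,0,0,0],
  [0,0.006,0,0,0,0],
  [0,0,0,0,0,0],
])

```text
t: 12.45
eef_pos: [0.6475, 0.164, 0.2727]
eef_rot: [1.832, 2.551, 0.001]
ft_force: [0.1, -0.8, 0.0]
opening: 0.0004
```

Call:
jog_arm([
  [0,0.004,0,0,0,0],
  [0,0.004,0,0,0,0],
  [0,0,0,0,0,0],
])

```text
t: 12.7
eef_pos: [0.655, 0.1665, 0.2724]
eef_rot: [1.832, 2.552, 0.0]
ft_force: [-0.6, -0.7, 0.9]
opening: 0.0
```

Call:
jog_arm([
  [0,0.003,0,0,0,0],
  [0,0.003,0,0,0,0],
  [0,0,0,0,0,0],
])

```text
t: 12.95
eef_pos: [0.6607, 0.1684, 0.2727]
eef_rot: [1.832, 2.551, 0.001]
ft_force: [-0.5, -0.5, 0.9]
opening: -0.0
```

Call:
jog_arm([
  [0,0.004,0,0,0,0],
  [0,0.004,0,0,0,0],
  [0,0,0,0,0,0],
])

```text
t: 13.2
eef_pos: [0.6684, 0.171, 0.2726]
eef_rot: [1.832, 2.551, 0.001]
ft_force: [0.9, 0.3, 1.5]
opening: 0.0003
```

```bash
python3 look.py l6 scene 235 90 355 280 3
```

```text
13.25 [0.6683 0.171  0.2726] [ 0.0147 -0.103   0.7056] -3.829286413948349e-05
```

View pics/l6.png

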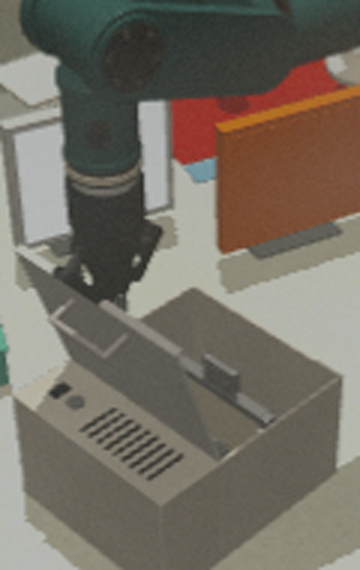

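Run:
```python
from h import *
a=np.radians(18.7);ux=np.array([np.cos(a),np.sin(a),0]);uy=np.array([-np.sin(a),np.cos(a),0]);H=np.array([.586,.141,.155])+.05*ux
for th in(1.5,1.7,1.75,1.8,1.85,1.9,1.95):
    pts=[]
    for yy in(.119,-.119):
        x,z=-.192,.003
        pts.append(H+ux*(x*np.cos(th)+z*np.sin(th))+uy*yy+np.array([0,0,-x*np.sin(th)+z*np.cos(th)]))
    print(th,((proj("scene",pts)-[235,90])*3).round().tolist())
```

```text
1.5 [[229.0, 311.0], [67.0, 211.0]]
1.7 [[200.0, 330.0], [39.0, 227.0]]
1.75 [[193.0, 336.0], [32.0, 232.0]]
1.8 [[186.0, 342.0], [25.0, 238.0]]
1.85 [[179.0, 348.0], [18.0, 243.0]]
1.9 [[172.0, 355.0], [11.0, 250.0]]
1.95 [[165.0, 363.0], [5.0, 256.0]]
```

Call:
jog_arm([
  [0,0.004,0,0,0,0],
  [0,0,0,0,0,0],
  [0,0,0,0,0,0],
])

```text
t: 13.5
eef_pos: [0.6714, 0.172, 0.2725]
eef_rot: [-1.832, -2.551, 0.001]
ft_force: [-1.6, 1.1, 1.3]
opening: -0.0001
```

Call:
jog_arm([
  [0,0.004,0,0,0,0],
  [0,0,0,0,0,0],
  [0,0,0,0,0,0],
])

```text
t: 13.75
eef_pos: [0.6715, 0.1721, 0.2726]
eef_rot: [-1.83, -2.546, 0.013]
ft_force: [-12.8, -3.5, 2.4]
opening: -0.0002
```

The stop is reached, with the push rising to 13 N. I'll back off and raise clear, then look at the tab.

Call:
jog_arm([
  [0,-0.015,0,0,0,0],
  [0,-0.03,-0.005,0,0,0],
  [0,-0.035,-0.01,0,0,0],
  [0,-0.04,-0.02,0,0,0],
  [0,-0.04,-0.02,0,0,0],
  [-0.02,-0.03,-0.02,0,0,0],
  [-0.03,-0.02,-0.02,0,0,0],
  [-0.03,0,0,0,0,0],
], fingers=-0.1)

```text
t: 14.42
eef_pos: [0.5052, 0.0315, 0.3728]
eef_rot: [1.824, 2.544, 0.011]
ft_force: [1.3, -0.8, 1.5]
opening: 0.0385
```

Call:
jog_arm([
  [-0.03,-0.02,0,0,0,0],
  [-0.03,-0.01,0,0,0,0],
  [-0.01,0,0,0,0,0],
  [0,0,0,0,0,0],
])

```text
t: 14.75
eef_pos: [0.5014, -0.0458, 0.3646]
eef_rot: [1.838, 2.547, 0.0]
ft_force: [-0.7, -0.4, 0.3]
opening: 0.0382
```

```bash
python3 look.py b1 scene 235 90 355 280 3;python3 look.py b1t top 255 120 385 240 5
python3 - <<'E'
import cv2
c=cv2.imread("pics/b1.png");print(c.shape)
E
```

```text
14.8 [ 0.5013 -0.0442  0.3646] [-0.4156  0.4266  0.1737] 0.03857516378502665
14.85 [ 0.5012 -0.0433  0.3647] [-0.0908 -1.3595  0.5044] 0.038825574447975554
(570, 360, 3)
```

View pics/b1.png

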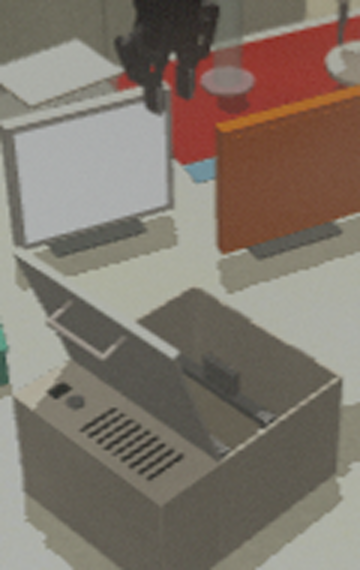

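View pics/b1t.png

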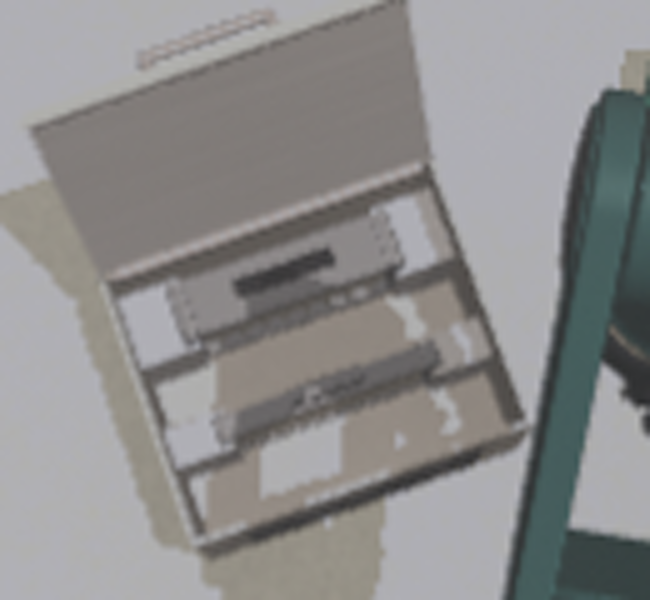

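```bash
python3 look.py b2t top 290 180 350 215 12;python3 look.py b2 scene 285 195 330 240 13
```

```text
14.9 [ 0.5012 -0.0427  0.3648] [ 1.2622 -0.023  -0.9347] 0.03845811228291228
14.95 [ 0.5011 -0.0424  0.3649] [-0.3465  0.5365 -0.4254] 0.038307238162466915
```

View pics/b2t.png

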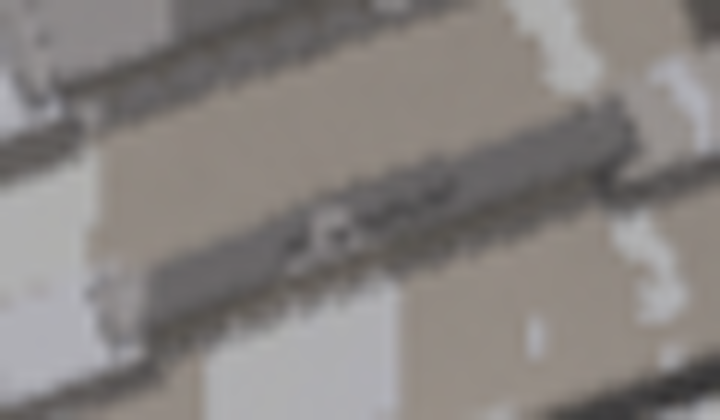

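View pics/b2.png

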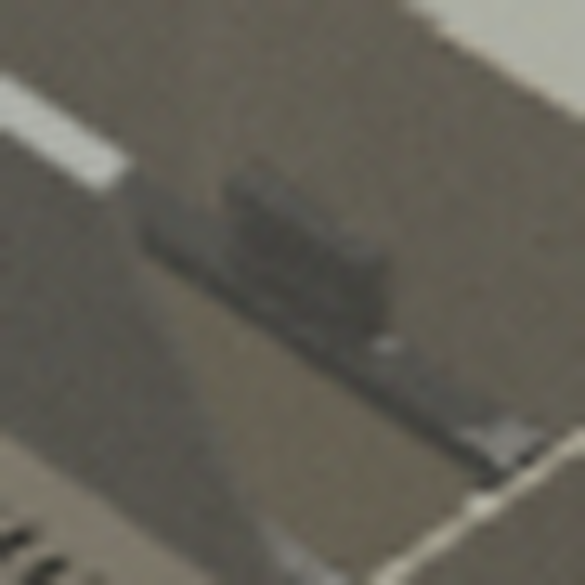

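Run:
```python
from h import *
ct=lambda a,f,x,y:(np.array(a)+.5)/f-.5+[x,y]
S=ct([(230,178),(385,263),(312,215)],13,285,195);print(onz("scene",S,.145))
T=ct([(150,265),(148,325),(612,100),(618,165)],12,290,180);P=onz("top",T,.112);print(P,P.mean(0), np.degrees(np.arctan2(*(P[2]+P[3]-P[0]-P[1])[:2])))
T=ct([(300,240),(450,190)],12,290,180);print(onz("top",T,.145))
```

```text
[[0.535  0.1    0.145 ]
 [0.5139 0.1487 0.145 ]
 [0.5223 0.1231 0.145 ]]
[[0.5131 0.1838 0.112 ]
 [0.4959 0.1847 0.112 ]
 [0.5573 0.0506 0.112 ]
 [0.5385 0.0495 0.112 ]] [0.5262 0.1172 0.112 ] 162.07095061852175
[[0.5146 0.1397 0.145 ]
 [0.5276 0.0976 0.145 ]]
```

Run:
```python
from h import *
plan((.523,.120,.28),18.5,6)
```

```text
[0.0245,0.0121,0.0142,0.00,-0.01,0.04],
[0.0245,0.0121,0.0142,0.00,-0.01,0.04],
[0.0245,0.0121,0.0142,0.00,-0.01,0.04],
[0.0245,0.0121,0.0142,0.00,-0.01,0.04],
[0.0245,0.0121,0.0142,0.00,-0.01,0.04],
[0.0245,0.0121,0.0142,0.00,-0.01,0.04],
```

Call:
jog_arm([
  [0.0245,0.012,0.0142,0,0,0],
  [0.0245,0.012,0.0142,0,0,0],
  [0.0245,0.012,0.0142,0,0,0],
  [0.0245,0.012,0.0142,0,0,0],
  [0.0245,0.012,0.0142,0,0,0],
  [0.0245,0.012,0.0142,0,0,0],
  [0,0,0,0,0,0],
  [0,0,0,0,0,0],
], fingers=0)

```text
t: 15.62
eef_pos: [0.5213, 0.121, 0.2784]
eef_rot: [-1.825, -2.555, 0.003]
ft_force: [0.0, 0.2, -0.7]
opening: 0.043
```

Call:
jog_arm([
  [0,0,0.03,0,0,0],
  [0,0,0.03,0,0,0],
  [0,0,0.03,0,0,0],
  [0,0,0.03,0,0,0],
  [0,0,0,0,0,0],
  [0,0,0,0,0,0],
])

```text
t: 16.12
eef_pos: [0.5214, 0.1181, 0.1592]
eef_rot: [-1.832, -2.55, 0.003]
ft_force: [-0.4, 0.2, 0.7]
opening: 0.0424
```

```bash
python3 look.py b3 scene 265 150 335 250 6
```

```text
16.1667 [0.5229 0.1183 0.1616] [ 0.6268 -0.2883  0.6017] 0.04308584053196752
```

View pics/b3.png

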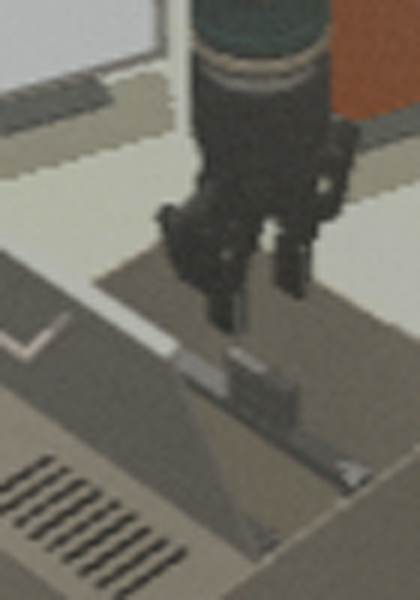

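Call:
jog_arm([
  [0,0,0.012,0,0,0],
  [0,0,0.012,0,0,0],
  [0,0,0.012,0,0,0],
  [0,0,0.01,0,0,0],
  [0,0,0,0,0,0],
  [0,0,0,0,0,0],
])

```text
t: 16.67
eef_pos: [0.5214, 0.1185, 0.1125]
eef_rot: [-1.832, -2.55, 0.003]
ft_force: [0.7, -0.5, -0.8]
opening: 0.0426
```

Call:
jog_arm([
  [0,0,0.005,0,0,0],
  [0,0,0.005,0,0,0],
  [0,0,0,0,0,0],
  [0,0,0,0,0,0],
])

```text
t: 17.0
eef_pos: [0.522, 0.1185, 0.1035]
eef_rot: [-1.833, -2.551, 0.001]
ft_force: [-0.4, 0.1, -0.2]
opening: 0.0432
```

```bash
python3 look.py b4 scene 265 150 335 250 6
```

```text
17.05 [0.5222 0.1186 0.1038] [-0.1784 -0.6352  0.2118] 0.04265730972153749
```

View pics/b4.png

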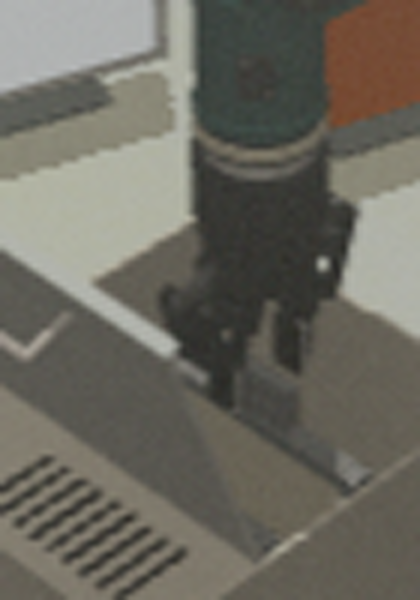

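Call:
jog_arm([
  [0.004,0,0,0,0,0],
  [0,0,0,0,0,0],
])

```text
t: 17.22
eef_pos: [0.521, 0.123, 0.1042]
eef_rot: [1.832, 2.552, 0.001]
ft_force: [-0.6, 0.0, 0.4]
opening: 0.0425
```

Call:
jog_arm([
  [0,0,0,0,0,0],
  [0,0,0,0,0,0],
  [0,0,0,0,0,0],
  [0,0,0,0,0,0],
  [0,0,0,0,0,0],
  [0,0,0,0,0,0],
], fingers=-1)

```text
t: 17.72
eef_pos: [0.5222, 0.1228, 0.1042]
eef_rot: [1.832, 2.55, 0.004]
ft_force: [4.6, 2.6, -1.7]
opening: 0.0085
```

```bash
python3 look.py b5 scene 265 150 335 250 6
```

```text
17.7667 [0.5222 0.1228 0.1043] [ 4.6512  1.6759 -0.649 ] 0.008738070150571176
```

View pics/b5.png

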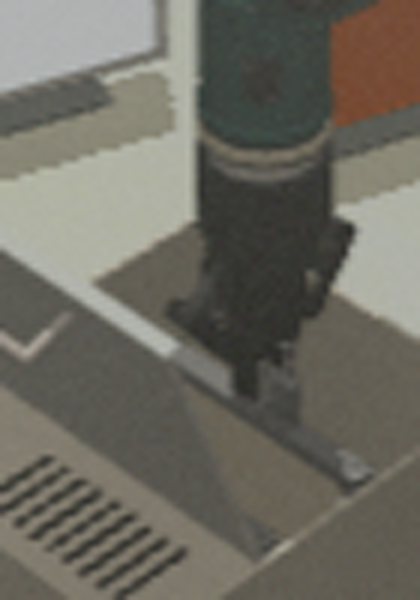

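Call:
jog_arm([
  [0,0.001,-0.005,0,0,0],
  [0,0,-0.01,0,0,0],
  [0,0,-0.012,0,0,0],
  [0,0,0,0,0,0],
])

```text
t: 18.1
eef_pos: [0.5224, 0.1225, 0.1327]
eef_rot: [1.832, 2.55, 0.001]
ft_force: [0.3, -1.8, -1.0]
opening: 0.0087
```

Call:
jog_arm([
  [0,0,-0.015,0,0,0],
  [0,0,-0.015,0,0,0],
  [0,0,-0.015,0,0,0],
  [0,0,-0.015,0,0,0],
  [0,0,-0.015,0,0,0],
  [0,0,0,0,0,0],
])

```text
t: 18.6
eef_pos: [0.5223, 0.1225, 0.2085]
eef_rot: [1.831, 2.549, 0.002]
ft_force: [0.0, -1.0, -0.5]
opening: 0.0084
```

```bash
python3 look.py p1 scene 235 90 355 280 3
```

```text
18.65 [0.5218 0.1224 0.2067] [-0.8034 -0.0935 -1.2148] 0.008638858721366756
```

View pics/p1.png

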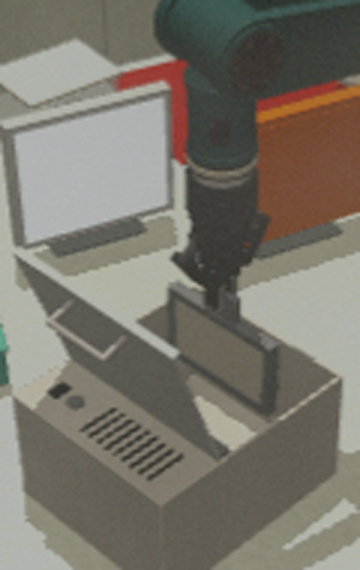

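Call:
jog_arm([
  [0,0,-0.02,0,0,0],
  [0,0,-0.025,0,0,0],
  [0,0,-0.03,0,0,0],
  [0,0,-0.03,0,0,0],
  [0,0,-0.025,0,0,0],
  [0,0,-0.02,0,0,0],
  [0,0,-0.008,0,0,0],
  [0,0,0,0,0,0],
])

```text
t: 19.32
eef_pos: [0.522, 0.1226, 0.3646]
eef_rot: [1.832, 2.551, 0.001]
ft_force: [0.8, -0.4, -1.3]
opening: 0.0088
```

Run:
```python
from h import *
print(bot.get_obs()["eef_pos"])
# target: TCP over (.485,-.266), yaw -90
plan((.485,-.262,.364),-90,24)
```

```text
[0.522  0.1226 0.3646]
[-0.0147,-0.0066,0.0000,0.00,-0.00,4.53],
[-0.0152,-0.0054,0.0000,0.00,-0.00,4.53],
[-0.0155,-0.0042,0.0000,0.00,-0.00,4.53],
[-0.0158,-0.0029,0.0000,0.00,-0.00,4.53],
[-0.0160,-0.0017,0.0000,0.00,-0.00,4.53],
[-0.0161,-0.0004,0.0000,0.00,-0.00,4.53],
[-0.0161,0.0009,0.0000,0.00,-0.00,4.53],
[-0.0160,0.0021,0.0000,0.00,-0.00,4.53],
[-0.0157,0.0034,0.0000,0.00,-0.00,4.53],
[-0.0154,0.0046,0.0000,0.00,-0.00,4.53],
[-0.0150,0.0058,0.0000,0.00,-0.00,4.53],
[-0.0145,0.0070,0.0000,0.00,-0.00,4.53],
[-0.0139,0.0081,0.0000,0.00,-0.00,4.53],
[-0.0132,0.0092,0.0000,0.00,-0.00,4.53],
[-0.0125,0.0102,0.0000,0.00,-0.00,4.53],
[-0.0116,0.0111,0.0000,0.00,-0.00,4.53],
[-0.0107,0.0120,0.0000,0.00,-0.00,4.53],
[-0.0097,0.0128,0.0000,0.00,-0.00,4.53],
[-0.0087,0.0136,0.0000,0.00,-0.00,4.53],
[-0.0076,0.0142,0.0000,0.00,-0.00,4.53],
[-0.0064,0.0148,0.0000,0.00,-0.00,4.53],
[-0.0053,0.0152,0.0000,0.00,-0.00,4.53],
[-0.0040,0.0156,0.0000,0.00,-0.00,4.53],
[-0.0028,0.0159,0.0000,0.00,-0.00,4.53],
```

Call:
jog_arm([
  [-0.0147,-0.0066,0,0,0,4.53],
  [-0.0152,-0.0054,0,0,0,4.53],
  [-0.0155,-0.0042,0,0,0,4.53],
  [-0.0158,-0.0029,0,0,0,4.53],
  [-0.016,-0.0017,0,0,0,4.53],
  [-0.0161,-0.0004,0,0,0,4.53],
  [-0.0161,0.0009,0,0,0,4.53],
  [-0.016,0.0021,0,0,0,4.53],
])

```text
t: 19.98
eef_pos: [0.5086, -0.0062, 0.3603]
eef_rot: [-2.536, -1.848, 0.007]
ft_force: [-0.2, -0.3, -1.3]
opening: 0.0088
```

Call:
jog_arm([
  [-0.0157,0.0034,0,0,0,4.53],
  [-0.0154,0.0046,0,0,0,4.53],
  [-0.015,0.0058,0,0,0,4.53],
  [-0.0145,0.007,0,0,0,4.53],
  [-0.0139,0.0081,0,0,0,4.53],
  [-0.0132,0.0092,0,0,0,4.53],
  [-0.0125,0.0102,0,0,0,4.53],
  [-0.0116,0.0111,0,0,0,4.53],
])

```text
t: 20.65
eef_pos: [0.4963, -0.1342, 0.3603]
eef_rot: [-2.985, -0.967, 0.008]
ft_force: [0.2, -0.2, -0.7]
opening: 0.0084
```

Call:
jog_arm([
  [-0.0107,0.012,0,0,0,4.53],
  [-0.0097,0.0128,0,0,0,4.53],
  [-0.0087,0.0136,0,0,0,4.53],
  [-0.0076,0.0142,0,0,0,4.53],
  [-0.0064,0.0148,0,0,0,4.53],
  [-0.0053,0.0152,0,0,0,4.53],
  [-0.004,0.0156,0,0,0,4.53],
  [-0.0028,0.0159,0,0,0,4.53],
])

```text
t: 21.32
eef_pos: [0.4839, -0.2623, 0.3602]
eef_rot: [-3.138, 0.009, 0.008]
ft_force: [1.0, -0.5, -1.4]
opening: 0.009
```

Call:
jog_arm([
  [0,0,0,0,0,0],
  [0,0,0,0,0,0],
])

```text
t: 21.48
eef_pos: [0.4841, -0.2621, 0.3605]
eef_rot: [-3.138, 0.003, 0.008]
ft_force: [0.4, 0.5, -1.4]
opening: 0.0086
```

```bash
python3 look.py q1 scene 215 40 355 200 4; python3 look.py q1t top 370 130 500 260 4
```

```text
21.5333 [ 0.4843 -0.2615  0.3613] [ 0.23   -0.2908 -1.9968] 0.00884461016760387
21.5833 [ 0.4845 -0.2612  0.3621] [-0.052   0.3494 -0.6669] 0.008704730024810996
```

View pics/q1.png

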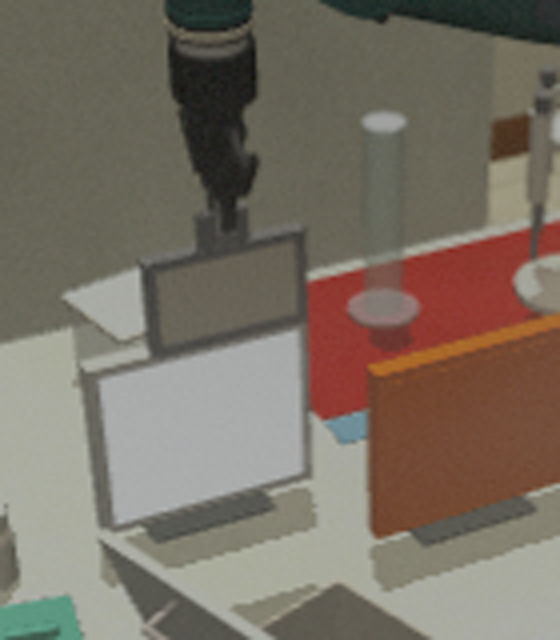

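View pics/q1t.png

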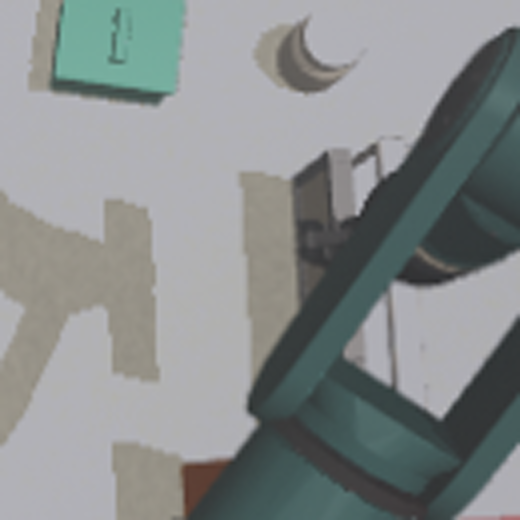

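Call:
jog_arm([
  [0,0,0.02,0,0,0],
  [0,0,0.025,0,0,0],
  [0,0,0.025,0,0,0],
  [0,0,0.025,0,0,0],
  [0,0,0.02,0,0,0],
  [0,0,0.015,0,0,0],
  [0,0,0,0,0,0],
  [0,0,0,0,0,0],
])

```text
t: 22.25
eef_pos: [0.4844, -0.2607, 0.2328]
eef_rot: [-3.14, 0.0, 0.003]
ft_force: [0.1, 0.5, -2.0]
opening: 0.0086
```

Call:
jog_arm([
  [0,0,0.02,0,0,0],
  [0,0,0.02,0,0,0],
  [0,0,0.015,0,0,0],
  [0,0,0.01,0,0,0],
  [0,0,0,0,0,0],
  [0,0,0,0,0,0],
  [0,0,0,0,0,0],
])

```text
t: 22.83
eef_pos: [0.4857, -0.2624, 0.1708]
eef_rot: [3.14, -0.002, 0.004]
ft_force: [-0.5, -0.3, -0.8]
opening: 0.0081
```

```bash
python3 look.py r1 scene 228 85 308 185 6; python3 look.py r1t top 420 150 490 250 6
```

```text
22.8833 [ 0.4857 -0.2624  0.1709] [ 0.0676 -1.1235 -1.8819] 0.008613448610302209
22.9333 [ 0.4856 -0.2624  0.1707] [ 0.2485 -0.8044 -1.1756] 0.008639381292055194
```

View pics/r1.png

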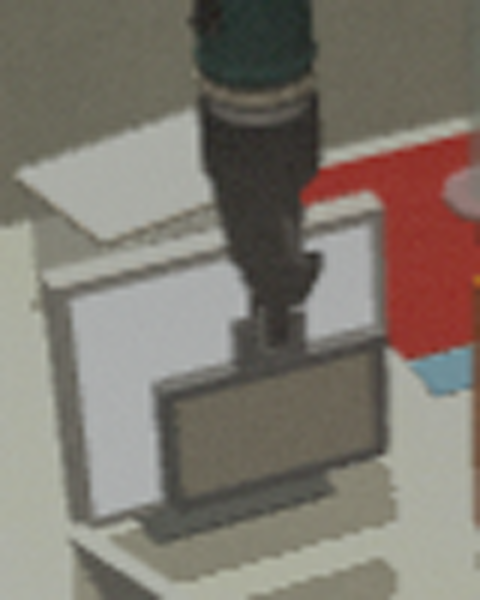

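View pics/r1t.png

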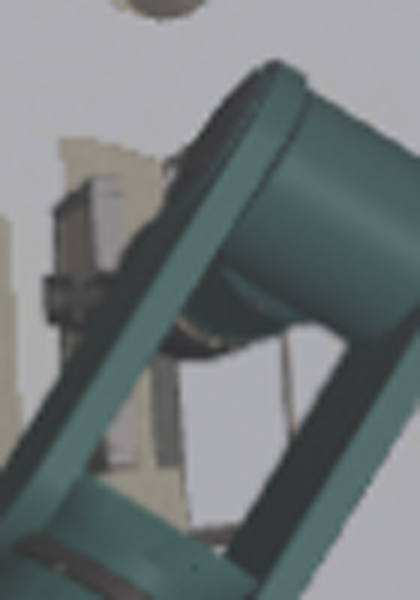

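```bash
cat > pose.py <<'E'
from h import *
from scipy.optimize import least_squares
ct=lambda a,f,x,y:(np.array(a)+.5)/f-.5+[x,y]
def fit(S,T):
    # S: scene face corners TL,TR,BR,BL (+y face; TL is high x). T: top view top-surface corners [(hi x,+y),(hi x,-y),(lo x,+y),(lo x,-y)]
    L=np.array([[.08,.008,.049],[-.08,.008,.049],[-.08,.008,-.049],[.08,.008,-.049]])
    U=np.array([[.08,.008,.049],[.08,-.008,.049],[-.08,.008,.049],[-.08,-.008,.049]])
    def X(p,Q): return R.from_euler("zxy",p[3:]).apply(Q)+p[:3]
    f=lambda p:np.r_[(proj("scene",X(p,L))-S).ravel(),(proj("top",X(p,U))-T).ravel()]
    r=least_squares(f,[.485,-.262,.15,0,0,0]);print(r.x[:3],np.degrees(r.x[3:]),"res px",f(r.x).round(1))
E
python3 - <<'E'
from pose import *
fit(ct([(157,388),(385,345),(385,455),(167,512)],6,228,85),ct([(92,178),(122,178),(105,468),(137,468)],6,420,150))
E
```

```text
[ 0.4879 -0.2682  0.1299] [-0.84   -2.6037 -1.1702] res px [ 0.2  0.6  0.  -1.1 -0.3  0.4 -0.5  0.1  0.2 -0.1  0.1 -0.1  0.   0.3
 -0.4  0.2]
```

Call:
jog_arm([
  [-0.002,-0.001,0.005,0,0,0],
  [0,0,0.0045,0,0,0],
  [0,0,0,0,0,0],
  [0,0,0,0,0,0],
  [0,0,0,0,0,0],
  [0,0,0,0,0,0],
])

```text
t: 23.43
eef_pos: [0.4828, -0.261, 0.1594]
eef_rot: [3.141, -0.003, 0.0]
ft_force: [0.0, -0.7, -1.2]
opening: 0.009
```

```bash
python3 look.py r2 scene 246 130 300 180 14; python3 look.py r2t top 424 172 450 232 10; python3 look.py r2f scene 160 60 400 310 2;  python3 look.py r2g top 140 80 580 330 1
```

```text
23.4833 [ 0.4829 -0.261   0.1595] [ 0.4988 -0.2338 -0.7777] 0.00836553587274247
23.5333 [ 0.4829 -0.261   0.1594] [-0.2095  0.3846 -0.9124] 0.008785411743706631
23.5833 [ 0.4829 -0.261   0.1595] [-0.205   0.1602 -1.3803] 0.008838068994773542
23.6333 [ 0.4828 -0.261   0.1594] [-0.5218  0.5921 -0.95  ] 0.00858251102601643
```

View pics/r2.png

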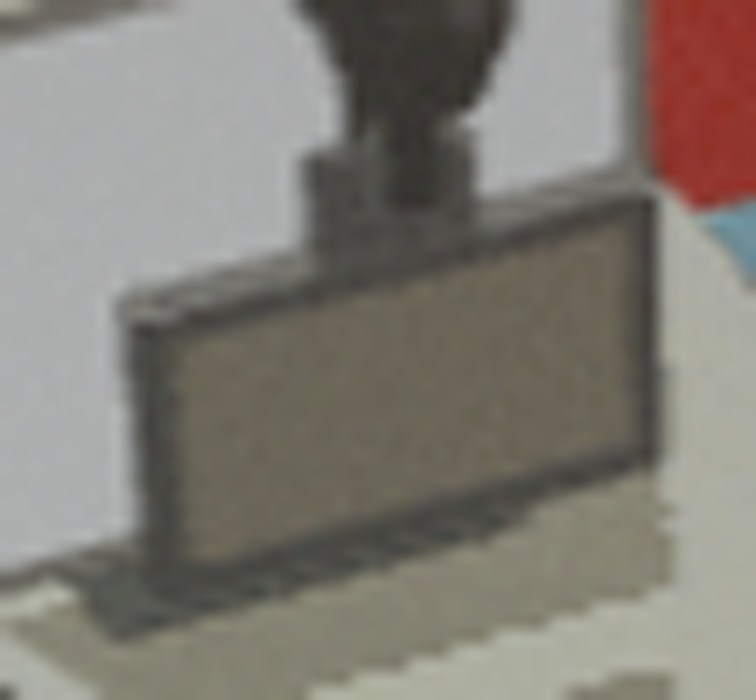

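View pics/r2t.png

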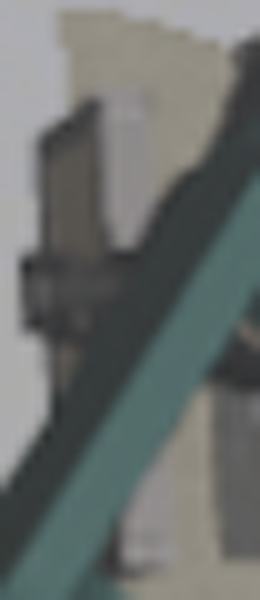

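View pics/r2f.png

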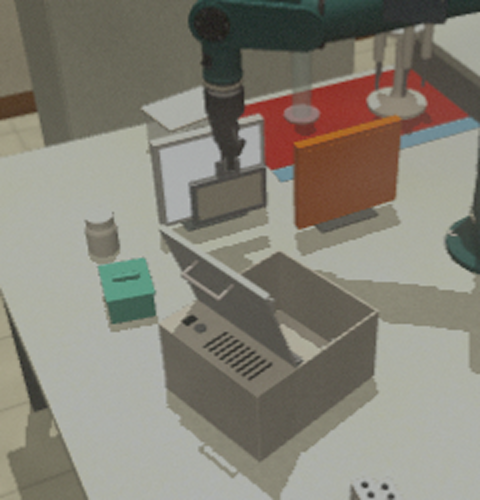

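View pics/r2g.png

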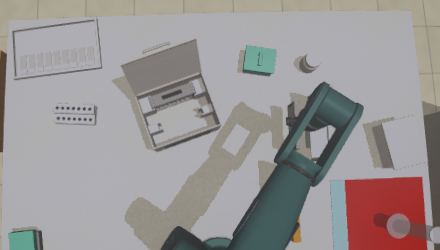

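Run:
```python
from pose import *
fit(ct([(133,322),(657,194),(660,460),(150,582)],14,246,130),ct([(102,96),(148,93),(120,572),(167,568)],10,424,172))
fit(ct([(133,322),(657,194),(660,462),(148,580)],14,246,130),ct([(101,96),(148,93),(118,572),(165,568)],10,424,172))
```

```text
[ 0.484  -0.2681  0.1197] [-1.5424 -5.5164  0.1392] res px [-0.   0.1  0.4 -0.2 -0.2 -0.3 -0.2  0.6 -0.  -0.4  0.2 -0.2 -0.2  0.2
  0.   0.6]
[ 0.4841 -0.2678  0.1199] [-1.6805 -5.7    -0.0225] res px [-0.   0.   0.4 -0.1 -0.3 -0.4 -0.2  0.6  0.  -0.5  0.2 -0.2 -0.2  0.2
  0.1  0.6]
```

Run:
```python
from pose import *
t=ct([(101,96),(148,93),(118,572),(165,568)],10,424,172);P=onz("top",t,.169);print(P)
print("bot",onz("top",ct([(40,145),(58,408)],10,424,172),.071))
S=ct([(133,322),(657,194),(118,298),(632,170)],14,246,130);print(onz("scene",S,.169))
print(onz("scene",ct([(660,460),(150,582)],14,246,130),.071))
print("screen now")
```

```text
[[ 0.5626 -0.2569  0.169 ]
 [ 0.5632 -0.2727  0.169 ]
 [ 0.4049 -0.253   0.169 ]
 [ 0.4057 -0.2685  0.169 ]]
bot [[ 0.5629 -0.2604  0.071 ]
 [ 0.4688 -0.2613  0.071 ]]
[[ 0.5647 -0.2562  0.169 ]
 [ 0.4071 -0.2506  0.169 ]
 [ 0.564  -0.2691  0.169 ]
 [ 0.4082 -0.2652  0.169 ]]
[[ 0.4047 -0.2591  0.071 ]
 [ 0.5621 -0.2692  0.071 ]]
screen now
```

```bash
cat > edges.py <<'E'
from h import *
def avg(n,k=6): return np.mean([cv2.cvtColor(bot.snapshot(n),cv2.COLOR_RGB2GRAY).astype(float) for _ in range(k)],0)
def edge(im,a,b,w=4,sign=0,n=40):
    """sub-pixel edge points near segment a-b: strongest gradient across; robust line -> returns two end points"""
    a,b=np.array(a,float),np.array(b,float);d=(b-a)/np.linalg.norm(b-a);nn=np.array([-d[1],d[0]])
    s=np.arange(-w,w+.01,.1);pts=[]
    for t in np.linspace(0,1,n):
        p=a+(b-a)*t;q=(p+np.outer(s,nn)).astype(np.float32)
        v=cv2.remap(im.astype(np.float32),q[:,0][None],q[:,1][None],cv2.INTER_CUBIC)[0]
        g=np.gradient(cv2.GaussianBlur(v[None],(0,0),5)[0]);g=g*sign if sign else abs(g)
        k=g.argmax();pts.append(p+nn*s[k])
    vx,vy,x0,y0=cv2.fitLine(np.array(pts,np.float32),cv2.DIST_HUBER,0,.01,.01).ravel()
    e=lambda p:np.array([x0,y0])+np.array([vx,vy])*((p-[x0,y0])@[vx,vy])
    r=np.abs((np.array(pts)-[x0,y0])@np.array([-vy,vx]))
    return e(a),e(b),np.median(r)
def cross(l1,l2):
    A=np.cross(np.r_[l1[0],1],np.r_[l1[1],1]);B=np.cross(np.r_[l2[0],1],np.r_[l2[1],1]);c=np.cross(A,B);return c[:2]/c[2]
E
python3 - <<'E'
from edges import *
im=avg("scene");np.save("sc.npy",im);it=avg("top");np.save("tp.npy",it)
z=lambda p:(np.array(p)+.5)/14-.5+[246,130]
def chk(name,a,b,P0,P1,**k):
    e=edge(im,z(a),z(b),**k);q=proj("scene",[P0,P1])
    f=lambda u,v:np.degrees(np.arctan2(v[0]-u[0],v[1]-u[1]))
    print(name,e[0],e[1],"res %.2f"%e[2],"obs ang %.2f vertical pred %.2f"%(f(e[0],e[1]),f(*q)))
for tilt in (0,5):
  d=np.array([0,-.098*np.sin(np.radians(tilt)),-.098]);
  chk(f"left tilt{tilt}",(137,350),(148,540),(.564,-.256,.169),np.array([.564,-.256,.169])+d,w=1.5)
  chk(f"right tilt{tilt}",(657,220),(660,440),(.406,-.252,.169),np.array([.406,-.252,.169])+d,w=1.5)
S=lambda p:(np.array(p)+.5)/8-.5+[228,110]
e=edge(im,S((95,230)),S((122,470)),w=1.5);q=proj("scene",[(.593,-.346,.208),(.593,-.346,.032)]);f=lambda u,v:np.degrees(np.arctan2(v[0]-u[0],v[1]-u[1]));print("screen L",f(e[0],e[1]),f(*q),e[2])
e=edge(im,S((501,115)),S((503,185)),w=1.5);q=proj("scene",[(.373,-.346,.208),(.373,-.346,.032)]);print("screen R",f(e[0],e[1]),f(*q),e[2])
E
```

```text
left tilt0 [254.6864 154.58  ] [255.6332 168.1402] res 0.03 obs ang 3.99 vertical pred 5.08
right tilt0 [292.537  145.2484] [292.8908 160.9595] res 0.02 obs ang 1.29 vertical pred 1.56
left tilt5 [254.6864 154.58  ] [255.6332 168.1402] res 0.03 obs ang 3.99 vertical pred 3.02
right tilt5 [292.537  145.2484] [292.8908 160.9595] res 0.02 obs ang 1.29 vertical pred -0.99
screen L 6.452763896108202 6.413950234061322 0.09521937769632445
screen R 1.6701357773637964 1.7512054911898607 0.0018404821554807618
```

Call:
jog_arm([
  [0.001,0,0,0.75,0,-0.6],
  [0,0,0,0.75,0,-0.6],
  [0,0,0,0,0,0],
  [0,0,0,0,0,0],
  [0,0,0,0,0,0],
  [0,0,0,0,0,0],
  [0,0,0,0,0,0],
  [0,0,0,0,0,0],
])

```text
t: 24.9
eef_pos: [0.4838, -0.2608, 0.1593]
eef_rot: [-3.115, -0.03, -0.0]
ft_force: [-0.1, -0.2, -1.5]
opening: 0.009
```

```bash
python3 look.py f1 scene 246 130 300 180 14; python3 look.py f1t top 424 172 450 232 10
python3 - <<'E'
from edges import *
im=avg("scene",5);z=lambda p:(np.array(p)+.5)/14-.5+[246,130]
f=lambda u,v:np.degrees(np.arctan2(v[0]-u[0],v[1]-u[1]))
for a,b in(((137,350),(148,540)),((657,220),(660,440))):
    e=edge(im,z(a),z(b),w=1.5);print(f(e[0],e[1]),e[2])
E
```

```text
24.95 [ 0.4838 -0.2609  0.1593] [-0.4744  1.1309 -1.0678] 0.008675946462440885
25.0 [ 0.4838 -0.2608  0.1594] [ 0.0061  0.0357 -1.29  ] 0.00869989872776612
4.02477514110067 0.03917739948485603
0.6545618388979526 0.015254962141348439
```

View pics/f1.png

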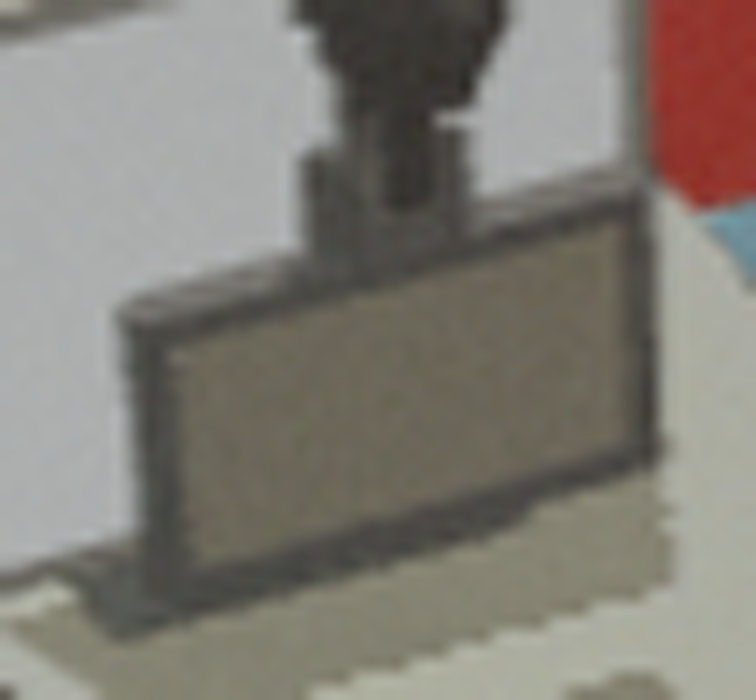

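View pics/f1t.png

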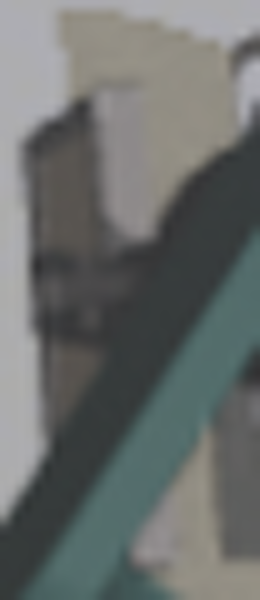

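Run:
```python
from pose import *
S=ct([(133,328),(645,198),(652,460),(152,582)],14,246,130);T=ct([(94,92),(140,86),(128,568),(172,560)],10,424,172)
fit(S,T)
print(onz("top",T,.169)); print("bot",onz("top",ct([(26,150)],10,424,172),.071))
print(onz("scene",S[:2],.169),onz("scene",S[2:],.071))
```

```text
[ 0.4859 -0.2681  0.1194] [ 0.1881 -5.6617 -0.1921] res px [-0.1  0.1  0.7 -0.6 -0.4 -0.4 -0.6  1.  -0.  -0.5  0.2 -0.1 -0.4  0.1
  0.2  0.8]
[[ 0.564  -0.2546  0.169 ]
 [ 0.5656 -0.2702  0.169 ]
 [ 0.4061 -0.2563  0.169 ]
 [ 0.4083 -0.271   0.169 ]]
bot [[ 0.5612 -0.2553  0.071 ]]
[[ 0.5658 -0.2534  0.169 ]
 [ 0.4111 -0.2503  0.169 ]] [[ 0.4068 -0.2602  0.071 ]
 [ 0.5616 -0.2689  0.071 ]]
```

Run:
```python
from h import *
im=cv2.imread("pics/f1.png")
def box(c,yaw,tilt,col):
    Q=np.array([[sx*.08,.008,sz*.049] for sx,sz in((1,1),(-1,1),(-1,-1),(1,-1))]);Q=R.from_euler("zx",[yaw,tilt],degrees=True).apply(Q)+c
    u=((proj("scene",Q)-[246,130]+.5)*14-.5).astype(int);cv2.polylines(im,[u.reshape(-1,1,2)],True,col,1)
box([.4855,-.263,.1195],0.3,0,(0,0,255));box([.4859,-.2665,.1195],.2,-5,(0,255,0))
cv2.imwrite("pics/f1o.png",im)
```

```text
(no output)
```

View pics/f1o.png

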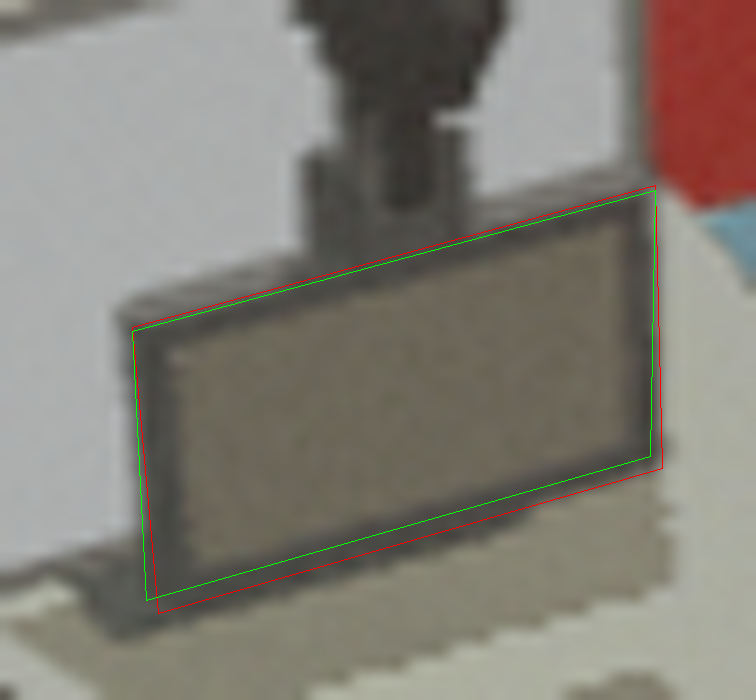

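The overlay of an upright, square box matches the held cassette to within about a pixel. The prefilter centre is at about (0.486, -0.265, 0.120), and the screen centre is (0.485, -0.346, 0.12). I'll do one last check of the flap and the bystanders, then hand in.

Run:
```python
from h import *
a=cv2.imread("pics/scene0.png").astype(int);b=bot.snapshot("scene")[:,:,::-1].astype(int)
t0=cv2.imread("pics/top0.png").astype(int);t1=bot.snapshot("top")[:,:,::-1].astype(int)
for n,(x0,y0,x1,y1) in dict(dish=(380,122,420,158),jar=(436,130,464,156),rack=(190,180,240,208),tray=(148,95,245,162)).items():
    print(n,"mean |diff|",np.abs(t0-t1)[y0:y1,x0:x1].mean().round(2),np.abs(t0-t1)[y0:y1,x0:x1].max())
cv2.imwrite("pics/z.png",cv2.resize(b[90:280,235:355].astype(np.uint8),None,fx=3,fy=3))
print("screen moved?",np.abs(a-b)[118:130,236:255].mean())
o=bot.get_obs();print(o["t"],o["eef_pos"],np.abs(o["joint_velocities"]).max(),o["opening"],o["ft_force"])
```

```text
dish mean |diff| 6.13 8
jar mean |diff| 6.22 9
rack mean |diff| 6.85 9
tray mean |diff| 7.07 9
screen moved? 3.52046783625731
25.35 [ 0.4838 -0.2609  0.1593] 0.0014607126630421068 0.008875610034707306 [-0.6678 -0.3    -0.7689]
```

View pics/z.png

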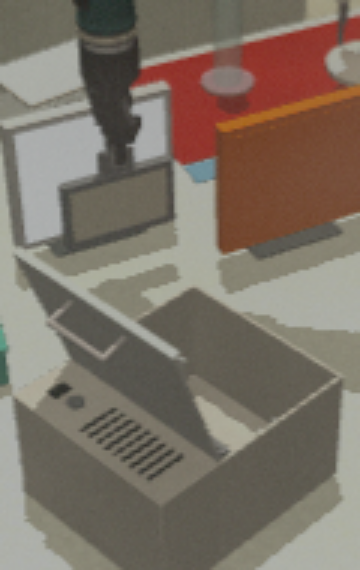

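The flap stands open, with corners at (18,250) and (183,357). The prefilter is held in front of the screen, and the bystanders haven't moved: the picture differences are a uniform brightness shift only.

```bash
python3 -c "
from rig import bot
print(bot.job_done())"
```

```text
the job is handed in; nothing more can be done
None
```

I lifted the flap by its handle and pushed it back to its stop. Then I drew the prefilter up by its tab and handed the job in at about 25 s, still holding it in front of the white light box.

**Last checks:**
- **Flap:** the push rose to about 13 N at the stop, and the pictures put the flap at about 1.85–1.9 rad, still standing there at the end.
- **Prefilter:** its centre is at about (0.486, -0.265, 0.120), against a measured screen centre of (0.485, -0.346, 0.120). That is about 8 cm away and centred to a few mm. The turn about the vertical is within about 1° of square.
- **Steadiness:** the arm was at rest, with the grip opening steady at about 9 mm.
- **Other things:** the dish, jar, rack and tray show no movement in the top view. The main filter was still in its seat in a top view taken after the prefilter was out. I saw no force on the arm above about 13 N.

**What failed or disagreed:**
- **First grasp:** my first close on the handle missed, because the fingertips sat about 20 mm higher than the reported tool position implied. I went by the camera after that.
- **Tilt:** the prefilter's lean from upright is the least certain measurement. The top view gives about 0.4°, while the corner fit to both views gives over 5° (bottom edge towards the screen). That fit is weak because the bottom edge blends into the light box stand. A tilt correction of 1.5° did not show up in the scene view's edge angles, so I settled on within about 2°.

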